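# Load the lens tube

### The job

First lift the yellow dust cap off the upright lens tube and stand it, knob up, on the round green mat. Then drop the three rings into the tube so that they lie flat in one column, each fully down before the next: the brass ring at the bottom, the black ring on it and the blue ring on top. Do not push or knock over anything else on the desk.

Things in the scene. Friction and masses are not known exactly. Their poses are not given: they have to be found in the camera images.
- tube: Upright aluminium lens tube with a blue band on a round black foot (80 mm diameter), fixed to the desk. Origin: underside of the foot, on the tube's axis, at desk height; z is the axis, up. Outside diameter 46 mm. The straight bore is 37.6 mm in diameter; its solid floor is 36 mm above the origin, its rim 70 mm above; the top 3 mm of the bore flare out to 43.6 mm as a lead-in.
- tube_mouth (a point): Centre of the tube's mouth, level with the rim, 70 mm above the desk. Rings and bore are smooth and slide easily on one another; a ring let go in the mouth drops to the floor or the ring below.
- cap_knob (a point): Yellow dust cap, at first resting on the tube's rim: round knob 20 mm in diameter and 22 mm high on a flange 48 mm in diameter and 6 mm thick, with a plug 34 mm in diameter and 5 mm deep beneath. This point is the middle of the knob: 11 mm below the knob's top, 11 mm above the flange's top, 22 mm above the underside of the plug. z is its axis, up. It just lifts off, and stands upright on its plug.
- mat: Round green mat on the desk, 100 mm diameter, 4 mm thick, fixed. Origin: centre of its underside.
- brass_ring_center (a point): Brass ring with a lens in it. Solid to the touch (the hole is glazed), 36 mm outside diameter, 10 mm thick, lying flat; this point is its centre, half-way up; z is its axis.
- black_ring_center (a point): Black ring with a small white centre (the stop). Solid to the touch (the hole is glazed), 36 mm outside diameter, 10 mm thick, lying flat; this point is its centre, half-way up; z is its axis.
- blue_ring_center (a point): Blue ring with a lens in it. Solid to the touch (the hole is glazed), 36 mm outside diameter, 10 mm thick, lying flat; this point is its centre, half-way up; z is its axis.
- box_a: Open pale wooden slide box, fixed, 152 (x) by 74 (y) by 30 mm high, walls 6 mm; one ring lies on its floor, 6 mm above the desk, within 8 mm of its middle. Origin: centre of its underside; a gripper has room for its fingers only along x.
- case: Open brown slide case, fixed, 152 (x) by 116 (y) by 28 mm high, walls 6 mm. Glass slides up to 34 mm high fill its +y part; one ring lies in the empty lane, which is 62 mm wide with its centre line 21 mm to the -y side of the origin, on the floor 6 mm above the desk. Origin: centre of its underside; room for fingers only along x.
- pad: Blue desk pad, fixed, 150 (x) by 140 (y) by 6 mm. One ring lies on its middle between two specimen jars, which stand to its +y and -y sides. Origin: centre of its underside; room for fingers only along x.
- jar_a: Amber specimen jar with red lid, 38 mm diameter, 58 mm high, standing on the pad. Origin: centre of its underside. Leave it.
- jar_b: Green specimen jar with white lid, 38 mm diameter, 58 mm high, standing on the pad. Origin: centre of its underside. Leave it.
- tall_jar: Tall green specimen jar with black lid, 50 mm diameter, 115 mm high, standing between the tube and the mat. Origin: centre of its underside. Leave it.
- petri: Glass dish, 56 mm diameter, 14 mm high. Origin: centre of its underside. Leave it.
- adaptor: Dark steel adaptor ring, 54 mm diameter, 10 mm high, too big for the tube. Origin: centre of its underside. Leave it.
- magnifier: Hand lens lying flat, 52 mm rim, 8 mm thick; its handle reaches 100 mm to -x. Origin: under the lens's centre. Leave it.
- eraser: Blackboard eraser, 50 (x) by 100 (y) by 32 mm. Origin: centre of its underside. Leave it.

How it is judged (in metres and radians):
On the way, in this order (a step that is already met when the one before it is completed fails the run):
1. the dust cap stands knob up on the green mat, let go (horizontal distance between cap_knob and mat below 0.035 m and z of cap_knob in the frame of mat below 0.03 m and angle between cap_knob's own z axis and vertical below 0.1 rad and contact force between cap and the fingers below 0.05 N), for 0.2 s.
2. the brass ring lies flat on the floor of the tube, let go (horizontal distance between brass_ring_center and tube below 0.0025 m and z of brass_ring_center in the frame of tube between 0.038 and 0.044 m and angle between the z axis of brass_ring_center and the z axis of tube, either way round below 0.08 rad and contact force between brass_ring and the fingers below 0.05 N), for 0.2 s.
3. the black ring lies flat in the tube on the brass ring, let go (horizontal distance between black_ring_center and tube below 0.0025 m and z of black_ring_center in the frame of tube between 0.048 and 0.054 m and angle between the z axis of black_ring_center and the z axis of tube, either way round below 0.08 rad and contact force between black_ring and the fingers below 0.05 N), for 0.2 s.
4. the blue ring lies flat in the tube on the black ring, let go (horizontal distance between blue_ring_center and tube below 0.0025 m and z of blue_ring_center in the frame of tube between 0.058 and 0.064 m and angle between the z axis of blue_ring_center and the z axis of tube, either way round below 0.08 rad and contact force between blue_ring and the fingers below 0.05 N), for 0.2 s.
At the end, for the whole second after the job is handed in: Cap upright (0.1 rad) on the mat, within 35 mm of its centre; in the tube brass, black, blue ring from the bottom up, each within 2.5 mm of the axis, 3 mm of its seated height and 0.08 rad of level; all released and at rest (below 20 mm/s); bystanders within 25 mm of their starts and upright (all of step 1 and all of step 2 and all of step 3 and all of step 4 and linear speed of each of cap, brass_ring, black_ring, blue_ring below 0.02 m/s); the robot touches nothing.
It fails at once if a specimen jar is pushed more than 25 mm or tipped over (distance of any of jar_a, jar_b, tall_jar from where it was at the start of the episode above 0.025 m or angle between any of jar_a, jar_b, tall_jar's own z axis and vertical above 0.5 rad).
It fails at once if the glass dish or the adaptor ring is pushed more than 25 mm or tipped over (distance of any of petri, adaptor from where it was at the start of the episode above 0.025 m or angle between any of petri, adaptor's own z axis and vertical above 0.5 rad).
It fails at once if the hand lens or the eraser is pushed more than 25 mm or tipped over (distance of any of magnifier, eraser from where it was at the start of the episode above 0.025 m or angle between any of magnifier, eraser's own z axis and vertical above 0.5 rad).
It also fails if it takes over 70 s, if anything falls off the work surface, if the arm or the gripper's body presses on something with over 40 N, if the wrist force passes 120 N, or if a joint passes its speed limit or range.

### The arm

A 6-joint arm with a two-finger parallel gripper is mounted at the origin on the work surface. World frame = base frame: x ahead of the robot, y to its left, z up, the work surface at z = 0. Lengths are in m, angles in degrees, forces in N, time in s.
With the tool pointing down it reaches from about 0.15 to 0.775 m from the base axis. Payload 6.1 kg.
Tool frame: the origin (TCP) lies between the finger pads; the fingertips stand 22 mm ahead of it and the grasp point (between the pads) lies 3 mm ahead of it; z points along the fingers, y is the line along which they close (so a half turn about z gives the same grasp; the last joint's range is limited). The gripper opens to 85 mm and grips with 20 to 120 N. Pads are 22 mm wide; open, the fingers measure 114 mm over their backs; the gripper's body (76 mm by 85 mm) begins 54 mm behind the grasp point. The pads swing forward as they close: fully open they stand 13 mm farther back than shut.
Start: joints at [-76.547, 7.208, -2.269, 80.523, 0, 90], TCP at [0.122, -0.511, 0.253] pointing down, gripper open.
Joint ranges: [-155.77, 155.77], [-54.66, 111.73], [-72.52, 77.12], [-102.08, 115.82], [-83.92, 84.16], [-180, 180]. Speed limits (degrees/s): [136.94, 136.94, 172.46, 180, 180, 180].

### API

Orientations are given as a 3x3 rotation matrix whose columns are the frame's x, y, z axes.
In Python, from rig import robot, eyes, job gives the robot as it stands.
- The arm moves only by the tool apply_moves, never from a script. Its argument "series" is a list of rows, each a list of 7 numbers: the turn, a rotation vector about the tool's x, y, z in degrees, then the shift along the tool's x, y, z in mm, then the opening, from 0 (shut) to 1 (fully open). A call has 1 to 5 rows; each row is the pose to reach, as a shift and turn from the pose commanded when the call began, along the tool's axes at that moment; what a row does not reach only later rows make up. A row lasts 1/12 s, in which the tool goes at most 41.7 mm and 7.16 degrees, less where a joint would pass 70% of its speed; a pose out of reach is approached as far as the arm can. A call with a gripper value outside its range is refused whole. The fingers move at their own pace and stop on an object; the grip force is fixed at half the most. Time passes only in rows, so rows that repeat a pose let the fingers close. It gives the time, the measured TCP pose, the force, the opening and the grip force at its end, in the units of the state.
- robot.get_state(): the state, without advancing time (a new reading comes with each control period).
- eyes.read_camera(name): name is "scene" or "top"; returns a dict with "img" (480x640x3 uint8, blue, green, red), "vfov" (degrees; the focal length in pixels is half the picture's height over the tangent of half this angle, whatever the lens; pixels are square), "cx", "cy" (the principal point, pixels), "R" (3x3) and "t" (3): a world point X has camera coordinates R X + t. Camera axes: x right, y down, z forward; pixel columns grow to the right and rows downward; lengths in m; the calibration is good to about 2 mm. A picture is of the moment at which its call begins. There is no depth.
- job.job_done(): hands the job in; it is judged then, once.
Trained networks look in a picture, given as the dict that the camera call returned (one of the last four; its "shot" number tells which), for a name from the list of things; names that differ only in an ending like _2 or _b are one class to them, and where a whole thing is asked for, a point or a joint stands for the part that bears it (a point fixed in the world has none). Each returns a list of dicts, best first, with "score" (0 to 1); they miss things now and then, are a little off and sometimes report something else, mostly with a low value. They report only what shows in the picture. A call takes as long as a camera call.
- eyes.search_frame(picture, query): "xy" ([column, row] in pixels, amid what is visible of it).
The state is a dict: "time": time; "joint_pos": joint angles; "joint_velocities": joint speeds; "effort": joint torques, N m; "tcp_pos": TCP position; "orientation": TCP orientation; "force": force on the tool from outside, world axes, zero at the start; "torque": the same for the moment, N m; "gripper_width": finger opening in m; "finger_force": force on a finger pad.
Only numpy, scipy, OpenCV 4.12 (cv2) and the standard library are available. Lean on these libraries where they do the work, as an engineer would, in place of code of your own. Each camera call takes 0.05 s, during which the arm holds its last target. There are 200 camera calls.

## Working session

There is one attempt and no reset: what is moved stays moved. The work goes in short steps, Python scripts to look and compute and a tool call to move; the robot and the scene stay as the last step left them, time stands still between calls to the robot, and variables do not carry over. Pictures are saved under pics/ and viewed, at most 10 in all, crops included, and the job is handed in when it is done.

Besides the shell and the picture viewer there is one more tool, called after "Call:" by a JSON object that holds its "fn" and its "kwargs". apply_moves: Moves the arm, as the interface text tells. Its arguments: {"type":"object","properties":{"series":{"type":"array","items":{"type":"array","items":{"type":"number"}}}},"required":["series"]}

```bash
mkdir -p pics; ls; cat > h.py <<'E'
import numpy as np, cv2
from rig import robot, eyes, job
def ray(c,xy):
    f=240/np.tan(np.radians(c["vfov"]/2)); R=np.array(c["R"]);t=np.array(c["t"])
    d=R.T@np.array([(xy[0]-c["cx"])/f,(xy[1]-c["cy"])/f,1]); return -R.T@t,d
def at(c,xy,z):
    o,d=ray(c,xy); return o+d*(z-o[2])/d[2]
def proj(c,X):
    f=240/np.tan(np.radians(c["vfov"]/2)); p=np.array(c["R"])@np.array(X)+np.array(c["t"])
    return p[:2]/p[2]*f+[c["cx"],c["cy"]]
E
python3 - <<'E'
from h import *
s=robot.get_state(); print(s)
for n in ("top","scene"):
    c=eyes.read_camera(n); cv2.imwrite(f"pics/{n}0.png",c["img"])
    print(n,{k:c[k] for k in c if k!="img"}, "cam",-np.array(c["R"]).T@np.array(c["t"]))
    for q,z in dict(tube=.05,cap_knob=.09,mat=.004,brass_ring_center=.013,black_ring_center=.013,blue_ring_center=.013,box_a=.03,case=.02,pad=.006,jar_a=.06,jar_b=.06,tall_jar=.115,petri=.014,adaptor=.01,magnifier=.008,eraser=.032).items():
        for r in eyes.search_frame(c,q)[:3]:
            print(q,np.round(r["score"],2),np.round(r["xy"],1),np.round(at(c,r["xy"],z),3))
E
```

```text
pics
{'time': 0.0, 'joint_pos': array([-7.65454477e+01,  7.24178945e+00, -2.32603883e+00,  8.05230161e+01,
        9.13944886e-05,  8.99986854e+01]), 'joint_velocities': array([-0.06625357, -0.02594203, -0.00455061, -0.10880458,  0.19531936,
        0.04450867]), 'effort': array([-7.13787867e-04, -4.35917115e+01,  3.52922738e+01,  1.72421476e-02,
       -1.90567821e-04, -1.66051501e-05]), 'tcp_pos': array([ 0.12206966, -0.51023748,  0.2525266 ]), 'orientation': array([[ 9.72549448e-01,  2.32696016e-01, -3.67361052e-04],
       [ 2.32696306e-01, -9.72548225e-01,  1.54238932e-03],
       [ 1.63151121e-06, -1.58553344e-03, -9.99998743e-01]]), 'force': array([-0.08956845,  0.61915241,  0.52334186]), 'torque': array([0.01335743, 0.00282604, 0.02787027]), 'finger_force': 0.0, 'gripper_width': 0.0855644993452513}
top {'vfov': 43.01642550642396, 'cx': 324.92573747069196, 'cy': 242.22772931866166, 'R': array([[-0.00878089, -0.99996069,  0.00123213],
       [-0.99640789,  0.00864589, -0.08424112],
       [ 0.08422715, -0.00196742, -0.99644464]]), 't': array([0.00390944, 0.51249761, 1.35799528]
[... 2050 characters left out ...]
72 [421.2 189.9] [0.539 0.345 0.02 ]
pad 0.81 [223.6 395.1] [ 0.558 -0.331  0.006]
pad 0.54 [377.4 235.6] [0.54  0.166 0.006]
jar_a 0.8 [195.5 401.5] [ 0.549 -0.379  0.06 ]
jar_a 0.66 [238.4 368.4] [ 0.56  -0.286  0.06 ]
jar_b 0.8 [195.5 401.5] [ 0.549 -0.379  0.06 ]
jar_b 0.66 [238.4 368.4] [ 0.56  -0.286  0.06 ]
tall_jar 0.93 [303.7 243.2] [ 0.482 -0.024  0.115]
petri 0.58 [334.4 228.4] [0.455 0.109 0.014]
petri 0.56 [376.8 235.5] [0.542 0.16  0.014]
petri 0.18 [280.2 339.6] [ 0.56  -0.18   0.014]
adaptor 0.7 [281.1 326.6] [ 0.54  -0.157  0.01 ]
magnifier 0.82 [375.4 149. ] [0.355 0.395 0.008]
magnifier 0.42 [416.6 199.1] [0.543 0.322 0.008]
eraser 0.92 [117.8 341.8] [ 0.333 -0.404  0.032]
```

View pics/top0.png

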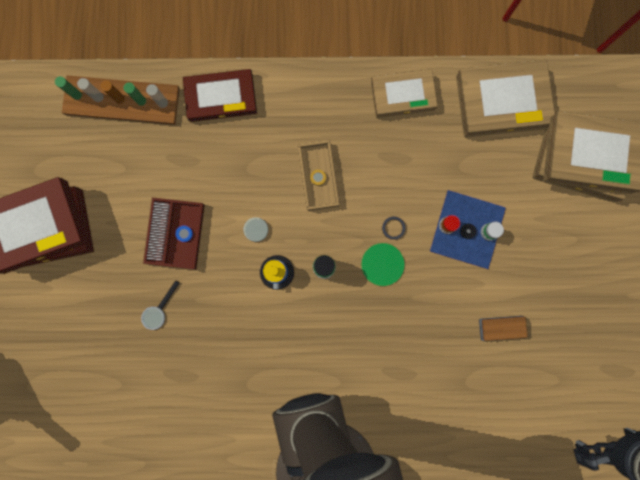

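View pics/scene0.png

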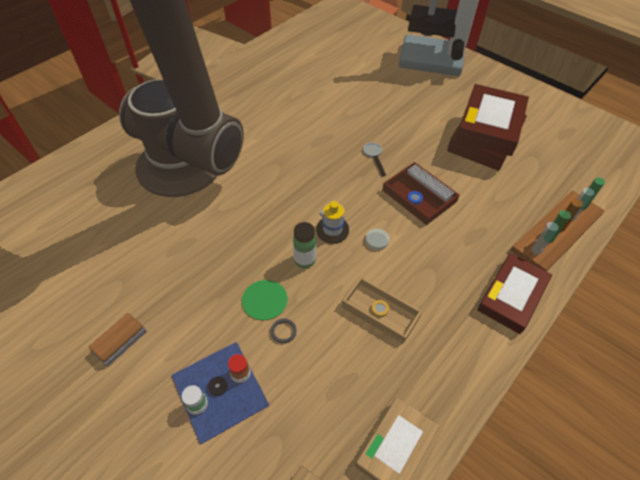

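The top view shows the cap on the tube at (277,271), the tall jar at (324,266), the mat at (382,264), the brass ring in the box at (319,177), the blue ring in the case at (184,234) and the black ring between the jars at (468,231). The containers are yawed by about +6° (box), -7° (case) and -15° (pad). The scene view agrees.

Next I'll refine the positions by colour segmentation.

```bash
cat >> h.py <<'E'
def blob(c,lo,hi,near,r):
    """centroid, area, mask of the HSV range within r px of near"""
    m=cv2.inRange(cv2.cvtColor(c["img"],cv2.COLOR_BGR2HSV),lo,hi)
    k=np.zeros_like(m); cv2.circle(k,tuple(int(v) for v in near),r,255,-1); m&=k
    n,l,s,g=cv2.connectedComponentsWithStats(m)
    if n<2: return None,0,m
    i=1+s[1:,4].argmax(); return g[i],s[i,4],np.uint8(l==i)*255
def tri(c1,p1,c2,p2):
    o1,d1=ray(c1,p1);o2,d2=ray(c2,p2)
    a=np.linalg.lstsq(np.c_[d1,-d2],o2-o1,rcond=None)[0]
    x,y=o1+a[0]*d1,o2+a[1]*d2; return (x+y)/2,np.linalg.norm(x-y)
E
python3 - <<'E'
from h import *
T=eyes.read_camera("top");S=eyes.read_camera("scene")
for n,lo,hi,pt,ps,r,z in [("mat",(45,100,60),(75,255,255),(382,264),(265,299),32,.004),
  ("cap",(22,150,80),(32,255,255),(277,271),(333,210),20,.08),
  ("blue",(105,150,60),(125,255,255),(184,234),(415,197),14,.016),
  ("brass",(18,110,60),(30,255,255),(319,177),(380,308),14,.016),
  ("black",(0,0,0),(180,255,45),(468,231),(218,385),13,.016)]:
    P=[]
    for c,p in((T,pt),(S,ps)):
        g,a,m=blob(c,lo,hi,p,r)
        if g is None: print(n,"none");continue
        h=cv2.convexHull(cv2.findNonZero(m)); e,ax,_=cv2.minAreaRect(h)
        print(n,np.round(g,1),a,"rect",np.round(e,1),np.round(ax,1),np.round(at(c,e,z)[:2],4)); P+=[c,e]
    if len(P)==4: print("   tri",np.round(tri(*P),4) if 0 else tri(*P))
def crop(c,x,y,w=32,h=24,s=8): return cv2.resize(c["img"][y-h:y+h,x-w:x+w],None,fx=s,fy=s,interpolation=cv2.INTER_CUBIC)[:288,:400] if 0 else cv2.resize(c["img"][y-h:y+h,x-w:x+w],(260,195),interpolation=cv2.INTER_CUBIC)
rows=[np.hstack([crop(T,277,271),crop(T,319,177),crop(T,184,234)]),np.hstack([crop(T,468,231),crop(S,333,215),crop(S,380,308)]),np.hstack([crop(S,415,197),crop(S,218,385),crop(T,382,264,48,36)])]
cv2.imwrite("pics/crops.png",np.vstack(rows))
E
```

```text
mat [382.5 264.1] 1469 rect [382.5 264.5] [42.4 42.4] [ 0.4617 -0.1318]
mat [264.2 299.6] 1429 rect [264.  299.5] [39. 44.] [ 0.4648 -0.1344]
   tri (array([ 0.46200809, -0.13241719, -0.00190628]), np.float64(5.560186350231151e-07))
cap [273.4 270.6] 402 rect [273.5 270.5] [21. 21.] [0.4472 0.1112]
cap [333.6 210.2] 288 rect [333.5 210.5] [18.4 18.4] [0.4514 0.1061]
   tri (array([0.44734021, 0.11163924, 0.07189925]), np.float64(0.0006162100569329201))
blue [183.8 233.3] 109 rect [183.5 233. ] [14. 15.] [0.5369 0.3212]
blue [415. 197.] 59 rect [414.5 197. ] [10. 13.] [0.5384 0.3176]
   tri (array([0.53691865, 0.32195155, 0.01134305]), np.float64(0.0010760089042008835))
brass [319.2 177. ] 524 rect [319. 177.] [26.9 26.9] [0.6634 0.0117]
brass [379.7 308.1] 212 rect [380. 308.] [18.4 18.4] [0.6662 0.012 ]
   tri (array([0.66476764, 0.01249795, 0.01334943]), np.float64(0.0023495728666553047))
black [467.4 230.9] 152 rect [467.5 230.5] [13. 15.] [ 0.537  -0.3257]
black none
```

View pics/crops.png

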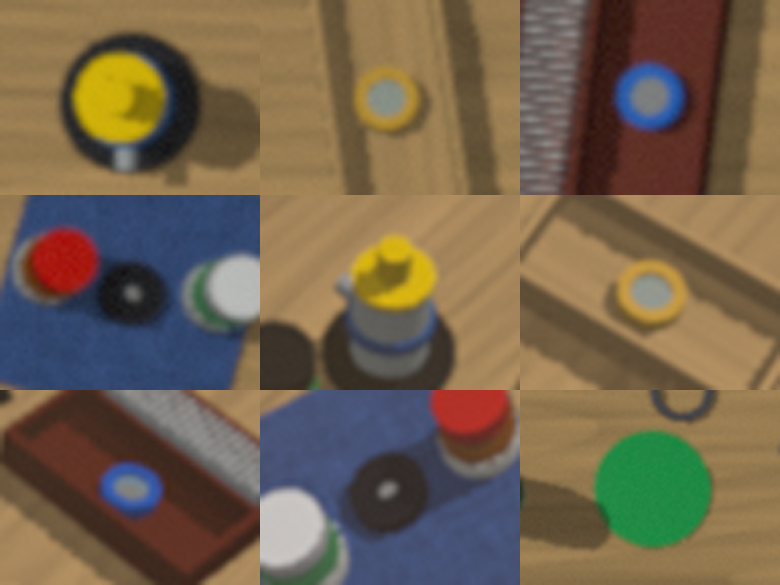

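The crops show a small thumbscrew on the tube's side facing the robot (at about (276,286) in the top view), so the fingers have to stay above the rim. Moving toward the tube with the tool's y axis turned to world x.

Call:
{"fn": "apply_moves", "kwargs": {"series": [[0,0,-7,26,-30,0,1],[0,0,-14,52,-60,0,1],[0,0,-21,78,-90,0,1],[0,0,-28,104,-120,0,1],[0,0,-35,130,-150,0,1]]}}

```text
time: 2.22
tcp_pos: [0.2139, -0.3328, 0.2533]
orientation: [[0.66, 0.752, 0.0], [0.752, -0.66, -0.0], [0.0, 0.0, -1.0]]
force: [0.5, -0.2, -0.7]
gripper_width: 0.0853
finger_force: 0.0
```

Call:
{"fn": "apply_moves", "kwargs": {"series": [[0,0,-7,39,-10,0,0.6],[0,0,-14,78,-19,0,0.6],[0,0,-21,118,-29,0,0.6],[0,0,-28,157,-38,0,0.6],[0,0,-35,196,-48,0,0.6]]}}

```text
time: 2.63
tcp_pos: [0.3081, -0.1542, 0.2536]
orientation: [[0.109, 0.994, 0.001], [0.994, -0.109, -0.001], [-0.001, 0.001, -1.0]]
force: [1.1, 0.1, -0.5]
gripper_width: 0.0513
finger_force: 0.0
```

Call:
{"fn": "apply_moves", "kwargs": {"series": [[0,0,-2,39,10,0,0.6],[0,0,-4,78,19,0,0.6],[0,0,-6.5,118,29,0,0.6],[0,0,-6.5,157,38,0,0.6],[0,0,-6.5,197,48,0,0.6]]}}

```text
time: 3.05
tcp_pos: [0.3779, 0.0364, 0.2537]
orientation: [[0.0, 1.0, 0.001], [1.0, -0.0, -0.0], [-0.0, 0.001, -1.0]]
force: [1.4, -0.9, -0.0]
gripper_width: 0.0511
finger_force: 0.0
```

```bash
cat >> h.py <<'E'
def plan(x,y,z,yaw=0):
    """turn/shift (tool axes, deg/mm) to TCP x,y,z (m) with tool y at world angle yaw, tool pointing down"""
    from scipy.spatial.transform import Rotation as Ro
    s=robot.get_state(); R=s["orientation"]; a=np.radians(yaw)
    G=np.array([[-np.sin(a),np.cos(a),0],[np.cos(a),np.sin(a),0],[0,0,-1]]).T@np.eye(3)
    G=np.c_[[-np.sin(a),np.cos(a),0],[np.cos(a),np.sin(a),0],[0,0,-1]]
    print("t %.2f"%s["time"],"tcp",np.round(s["tcp_pos"],4),"yaw %.1f"%np.degrees(np.arctan2(R[1,1],R[0,1])),"w %.4f"%s["gripper_width"],"F",np.round(s["force"],1),"ff %.1f"%s["finger_force"])
    print("  move",np.round(Ro.from_matrix(R.T@G).as_rotvec(degrees=True),2),np.round(R.T@(np.array([x,y,z])-s["tcp_pos"])*1000,1))
E
sed -i '/@np.eye/d' h.py
python3 - <<'E'
from h import *
plan(.448,.110,.15)
T=eyes.read_camera("top");S=eyes.read_camera("scene")
for c,p in((T,(469,231)),(S,(218,385))):
    g,a,m=blob(c,(0,0,0),(180,160,60),p,13); e,ax,_=cv2.minAreaRect(cv2.convexHull(cv2.findNonZero(m))); print("black",e,ax,np.round(at(c,e,.013),4))
# foot of tube
for c,p in((S,(333,230)),(S,(303,255))):
    g,a,m=blob(c,(0,0,0),(180,160,60),p,26); e,ax,_=cv2.minAreaRect(cv2.convexHull(cv2.findNonZero(m))); print("foot",e,ax,np.round(at(c,e,.006),4))
print("foot top crop",at(T,(276.8,271.9),.006))
E
```

```text
t 3.05 tcp [0.3779 0.0364 0.2537] yaw -0.0 w 0.0511 F [ 1.4 -0.9 -0. ] ff 0.0
  move [ 0.07  0.   -0.02] [ 73.6  69.9 103.8]
black (467.5, 231.0) (14.0, 15.0) [ 0.5361 -0.3264  0.013 ]
black (217.25001525878906, 385.7499694824219) (16.970561981201172, 19.091880798339844) [ 0.5379 -0.3285  0.013 ]
foot (331.7862548828125, 232.06553649902344) (29.979419708251953, 20.263099670410156) [0.4534 0.1013 0.006 ]
foot (303.5, 235.0) (12.0, 17.0) [0.4097 0.0495 0.006 ]
foot top crop [0.44685124 0.10979308 0.006     ]
```

Call:
{"fn": "apply_moves", "kwargs": {"series": [[0.07,0,0,25,24,10,0.6],[0.07,0,0,50,48,40,0.6],[0.07,0,0,73,71,70,0.6],[0.07,0,0,73,71,100,0.6],[0.07,0,0,73,71,120,0.6]]}}

```text
time: 3.57
tcp_pos: [0.449, 0.1078, 0.1299]
orientation: [[-0.001, 1.0, -0.004], [1.0, 0.001, -0.001], [-0.001, -0.004, -1.0]]
force: [-0.5, -0.3, 0.2]
gripper_width: 0.0515
finger_force: 0.0
```

Call:
{"fn": "apply_moves", "kwargs": {"series": [[0,0,0,0,0,10,0.6],[0,0,0,0,0,20,0.6],[0,0,0,0,0,30,0.6],[0,0,0,0,0,30,0.6]]}}

```text
time: 3.9
tcp_pos: [0.4485, 0.1066, 0.1025]
orientation: [[0.002, 1.0, -0.002], [1.0, -0.002, -0.0], [-0.0, -0.002, -1.0]]
force: [0.2, 0.5, 0.0]
gripper_width: 0.0513
finger_force: 0.0
```

```bash
python3 - <<'E'
from h import *
plan(.449,.109,.103)
T=eyes.read_camera("top");S=eyes.read_camera("scene")
f=lambda c,x,y:cv2.resize(c["img"][y-36:y+36,x-48:x+48],(400,300),interpolation=cv2.INTER_CUBIC)
cv2.imwrite("pics/cap1.png",np.hstack([f(T,277,268),f(S,333,205)]))
E
```

```text
t 3.90 tcp [0.4485 0.1066 0.1025] yaw -0.1 w 0.0513 F [0.2 0.5 0. ] ff 0.0
  move [-0.11  0.01 -0.1 ] [ 2.4  0.5 -0.5]
```

View pics/cap1.png

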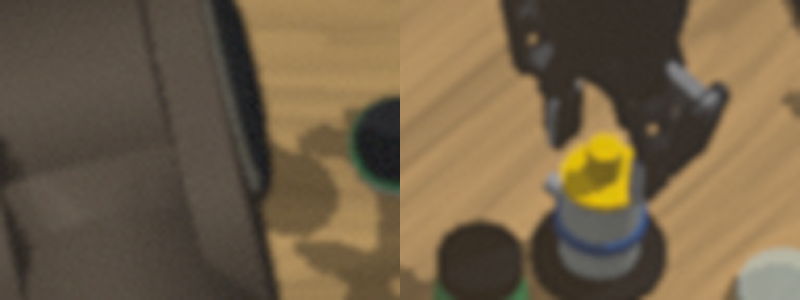

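The scene crop shows the fingers on either side of the knob (tips at about (560,140) and (655,190) in the crop). The arm hides the tube from the top camera here. Closing.

Call:
{"fn": "apply_moves", "kwargs": {"series": [[0,0,0,2,0.5,0,0.6],[0,0,0,2,0.5,0,0.1],[0,0,0,2,0.5,0,0.1],[0,0,0,2,0.5,0,0.1],[0,0,0,2,0.5,0,0.1]]}}

```text
time: 4.42
tcp_pos: [0.4488, 0.1093, 0.104]
orientation: [[0.001, 1.0, -0.002], [1.0, -0.001, 0.0], [0.0, -0.002, -1.0]]
force: [-4.7, 0.0, 6.5]
gripper_width: 0.0171
finger_force: 58.4
```

Call:
{"fn": "apply_moves", "kwargs": {"series": [[0,0,0,0,0,0,0.1],[0,0,0,0,0,0,0.1],[0,0,0,0,0,0,0.1]]}}

```text
time: 4.67
tcp_pos: [0.4488, 0.1093, 0.104]
orientation: [[0.001, 1.0, -0.002], [1.0, -0.001, 0.0], [0.0, -0.002, -1.0]]
force: [-5.7, -0.0, 6.6]
gripper_width: 0.0168
finger_force: 58.4
```

```bash
python3 - <<'E'
from h import *
for i in range(3): plan(.449,.109,.103); S=eyes.read_camera("scene")
g,a,m=blob(S,(22,150,80),(32,255,255),(333,210),20);print(g,a,at(S,g,.08))
E
```

```text
t 4.67 tcp [0.4488 0.1093 0.104 ] yaw -0.0 w 0.0168 F [-5.7 -0.   6.6] ff 58.4
  move [-0.11 -0.02 -0.04] [-0.3  0.2  1. ]
t 4.72 tcp [0.4488 0.1093 0.104 ] yaw -0.0 w 0.0169 F [-3.9 -0.2  5. ] ff 58.4
  move [-0.11 -0.02 -0.04] [-0.3  0.2  1. ]
t 4.77 tcp [0.4488 0.1093 0.104 ] yaw -0.0 w 0.0169 F [-3.6 -0.5  6.3] ff 58.4
  move [-0.11 -0.02 -0.03] [-0.3  0.2  1. ]
[333.34375    211.98958333] 192 [0.45398821 0.10256675 0.08      ]
```

Call:
{"fn": "apply_moves", "kwargs": {"series": [[0,0,0,0,0,-10,0.1],[0,0,0,0,0,-30,0.1],[0,0,0,0,0,-60,0.1],[0,0,0,0,0,-90,0.1],[0,0,0,0,0,-90,0.1]]}}

```text
time: 5.23
tcp_pos: [0.4521, 0.1099, 0.1997]
orientation: [[0.001, 1.0, 0.008], [1.0, -0.001, 0.002], [0.002, 0.008, -1.0]]
force: [0.4, -0.3, -1.4]
gripper_width: 0.0172
finger_force: 58.7
```

```bash
python3 - <<'E'
from h import *
plan(.462,-.132,.19)
S=eyes.read_camera("scene")
f=lambda c,x,y:cv2.resize(c["img"][y-54:y+54,x-72:x+72],(800,600),interpolation=cv2.INTER_CUBIC)
cv2.imwrite("pics/cap2.png",f(S,333,195))
E
```

```text
t 5.23 tcp [0.4521 0.1099 0.1997] yaw -0.0 w 0.0172 F [ 0.4 -0.3 -1.4] ff 58.7
  move [ 0.44 -0.12 -0.04] [-241.9   10.     9.3]
```

View pics/cap2.png

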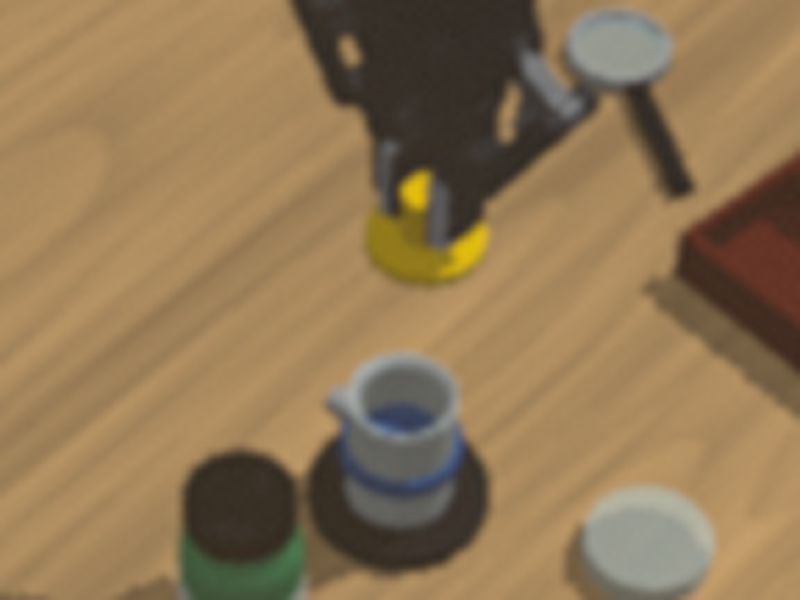

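The cap is held level, and the open mouth is visible at crop (404,398), which is about pixel (333.7,212.6). Carrying the cap over the tall jar to the mat.

Call:
{"fn": "apply_moves", "kwargs": {"series": [[0.4,0,0,-40,2,0,0.1],[0.4,0,0,-80,4,0,0.1],[0.4,0,0,-120,6,0,0.1],[0.4,0,0,-160,8,0,0.1],[0.4,0,0,-200,10,0,0.1]]}}

```text
time: 5.7
tcp_pos: [0.4588, -0.0924, 0.1928]
orientation: [[0.0, 1.0, -0.009], [1.0, -0.0, 0.0], [0.0, -0.009, -1.0]]
force: [1.5, -0.1, -1.2]
gripper_width: 0.0174
finger_force: 58.7
```

Call:
{"fn": "apply_moves", "kwargs": {"series": [[0,0,0,-25,1,20,0.1],[0,0,0,-42,1,50,0.1],[0,0,0,-42,1,85,0.1],[0,0,0,-42,1,110,0.1],[0,0,0,-42,1,130,0.1]]}}

```text
time: 6.12
tcp_pos: [0.4575, -0.133, 0.0603]
orientation: [[0.002, 1.0, -0.011], [1.0, -0.002, 0.001], [0.001, -0.011, -1.0]]
force: [0.1, -0.1, -0.2]
gripper_width: 0.0166
finger_force: 58.7
```

```bash
python3 - <<'E'
from h import *
plan(.462,-.132,.044)
S=eyes.read_camera("scene");T=eyes.read_camera("top")
g,a,m=blob(S,(22,150,80),(32,255,255),(265,285),30);print(g,a,at(S,g,.05), proj(S,robot.get_state()["tcp_pos"]-[0,0,.015]))
for c,p,s in((S,(334,213),20),):
    pass
# tube mouth in top, unoccluded now?
f=lambda c,x,y:cv2.resize(c["img"][y-27:y+27,x-36:x+36],(400,300),interpolation=cv2.INTER_CUBIC)
cv2.imwrite("pics/tube.png",np.vstack([np.hstack([f(T,277,271),f(S,333,220)]),np.hstack([f(S,265,285),f(T,382,264)])]))
E
```

```text
t 6.12 tcp [ 0.4575 -0.133   0.0603] yaw -0.1 w 0.0166 F [ 0.1 -0.1 -0.2] ff 58.7
  move [-0.66 -0.05 -0.13] [ 1.   4.7 16.3]
[259.91176471 294.21568627] 204 [ 0.47098334 -0.14682583  0.05      ] [260.32486757 286.91408366]
```

View pics/tube.png

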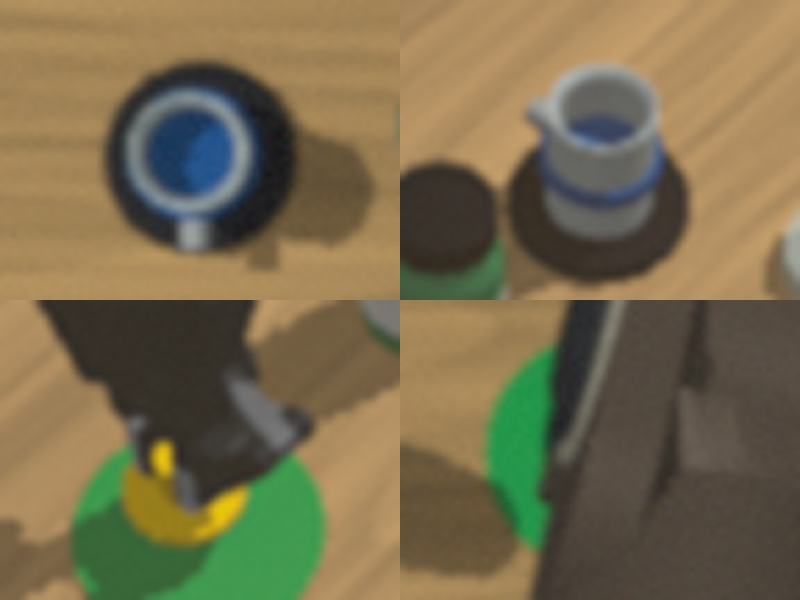

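The bottom-left crop shows the cap hovering upright over the mat. The mouth is at about (274.7,270.9) in the top view and (333.5,211.9) in the scene view. Lowering, with the tilt corrected, and releasing.

Call:
{"fn": "apply_moves", "kwargs": {"series": [[-0.6,0,0,1,4,5,0.1],[-0.6,0,0,1,4,10,0.1],[-0.6,0,0,1,4,14,0.1],[-0.6,0,0,1,4,14,0.1],[-0.6,0,0,1,4,14,0.1]]}}

```text
time: 6.63
tcp_pos: [0.4635, -0.1317, 0.0498]
orientation: [[0.001, 1.0, 0.003], [1.0, -0.001, -0.0], [-0.0, 0.003, -1.0]]
force: [-0.0, -1.0, 0.3]
gripper_width: 0.0174
finger_force: 58.7
```

```bash
python3 - <<'E'
from h import *
plan(.462,-.132,.043)
T=eyes.read_camera("top");S=eyes.read_camera("scene")
print(at(T,(274.7,270.9),.07),at(S,(333.5,211.9),.07),tri(T,(274.7,270.9),S,(333.5,211.9)))
E
```

```text
t 6.63 tcp [ 0.4635 -0.1317  0.0498] yaw -0.0 w 0.0174 F [-0.  -1.   0.3] ff 58.7
  move [ 0.18  0.02 -0.03] [-0.3 -1.5  6.8]
[0.44674025 0.10940389 0.07      ] [0.44886982 0.109508   0.07      ] (array([0.44737777, 0.11011255, 0.06815277]), np.float64(0.0015876850295165495))
```

Call:
{"fn": "apply_moves", "kwargs": {"series": [[0,0,0,0,0,2,0.1],[0,0,0,0,0,4,0.1],[0,0,0,0,0,6,0.1],[0,0,0,0,0,6,0.1]]}}

```text
time: 7.07
tcp_pos: [0.4632, -0.1318, 0.0432]
orientation: [[0.001, 1.0, 0.002], [1.0, -0.001, -0.0], [-0.0, 0.002, -1.0]]
force: [0.5, -0.0, -1.0]
gripper_width: 0.0169
finger_force: 58.8
```

Call:
{"fn": "apply_moves", "kwargs": {"series": [[0,0,0,0,0,1,0.1],[0,0,0,0,0,1.5,0.1],[0,0,0,0,0,1.5,0.1]]}}

```text
time: 7.32
tcp_pos: [0.4632, -0.1319, 0.043]
orientation: [[0.001, 1.0, 0.003], [1.0, -0.001, -0.0], [-0.0, 0.003, -1.0]]
force: [-4.8, 1.0, 12.1]
gripper_width: 0.0168
finger_force: 60.2
```

Call:
{"fn": "apply_moves", "kwargs": {"series": [[0,0,0,0,0,0,0.3],[0,0,0,0,0,0,0.6],[0,0,0,0,0,0,0.6],[0,0,0,0,0,0,0.6],[0,0,0,0,0,0,0.6]]}}

```text
time: 7.73
tcp_pos: [0.463, -0.1317, 0.0415]
orientation: [[0.001, 1.0, 0.002], [1.0, -0.001, 0.0], [0.0, 0.002, -1.0]]
force: [-0.1, -0.6, 0.3]
gripper_width: 0.0506
finger_force: 0.0
```

Call:
{"fn": "apply_moves", "kwargs": {"series": [[0,0,0,0,0,-20,0.6],[0,0,0,0,0,-50,0.6],[0,0,0,0,0,-90,0.6],[0,0,0,0,0,-110,0.6],[0,0,0,0,0,-110,0.6]]}}

```text
time: 8.15
tcp_pos: [0.4654, -0.1325, 0.1566]
orientation: [[0.001, 1.0, 0.01], [1.0, -0.001, -0.002], [-0.002, 0.01, -1.0]]
force: [-0.4, -0.5, 0.6]
gripper_width: 0.0516
finger_force: 0.0
```

```bash
python3 - <<'E'
from h import *
T=eyes.read_camera("top");S=eyes.read_camera("scene")
plan(.6645,.0122,.12,6)
g,a,m=blob(S,(22,150,80),(32,255,255),(265,290),30);print(g,a,at(S,g,.018))
f=lambda c,x,y,w=36,h=27:cv2.resize(c["img"][y-h:y+h,x-w:x+w],(400,300),interpolation=cv2.INTER_CUBIC)
cv2.imwrite("pics/cap3.png",np.vstack([np.hstack([f(T,320,177,48,36),f(S,380,308,48,36)]),np.hstack([f(S,265,285),f(T,174,234,48,36)])]))
E
```

```text
t 8.25 tcp [ 0.4634 -0.1319  0.1523] yaw -0.0 w 0.0515 F [ 0.1 -0.7 -1.4] ff 0.0
  move [ 0.23  0.04 -6.05] [144.3 200.8  33. ]
[264.7431694  296.69945355] 366 [ 0.46754835 -0.13327161  0.018     ]
```

View pics/cap3.png

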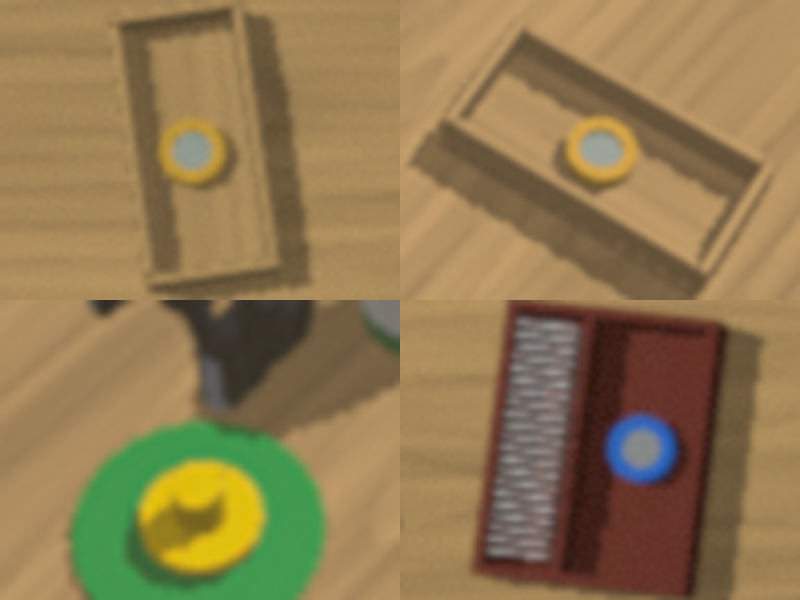

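The cap stands upright on the mat. The brass ring is near the middle of the box, which is yawed about 7°. Going to it.

Call:
{"fn": "apply_moves", "kwargs": {"series": [[0.1,0,-2,24,33,0,0.6],[0.1,0,-4,48,67,0,0.6],[0.1,0,-7,72,100,0,0.6],[0.1,0,-7,96,134,0,0.6],[0.1,0,-7,120,167,0,0.6]]}}

```text
time: 8.67
tcp_pos: [0.6305, -0.0105, 0.1497]
orientation: [[-0.121, 0.993, -0.003], [0.993, 0.121, -0.0], [0.0, -0.003, -1.0]]
force: [1.0, -0.5, 0.9]
gripper_width: 0.0513
finger_force: 0.0
```

```bash
python3 - <<'E'
from h import *
plan(.6645,.0130,.06,7)
E
```

```text
t 8.67 tcp [ 0.6305 -0.0105  0.1497] yaw 7.0 w 0.0513 F [ 1.  -0.5  0.9] ff 0.0
  move [-0.15 -0.01 -0.04] [19.2 36.8 89.6]
```

Call:
{"fn": "apply_moves", "kwargs": {"series": [[0,0,0,10,18,20,0.6],[0,0,0,19,37,45,0.6],[0,0,0,19,37,70,0.6],[0,0,0,19,37,90,0.6],[0,0,0,19,37,90,0.6]]}}

```text
time: 9.08
tcp_pos: [0.6605, 0.0118, 0.0544]
orientation: [[-0.122, 0.992, -0.011], [0.993, 0.122, -0.0], [0.001, -0.011, -1.0]]
force: [-1.8, -0.3, -0.4]
gripper_width: 0.0508
finger_force: 0.0
```

Call:
{"fn": "apply_moves", "kwargs": {"series": [[0,0,0,0,0,0,0.6],[0,0,0,0,0,0,0.6],[0,0,0,0,0,0,0.6]]}}

```text
time: 9.33
tcp_pos: [0.6652, 0.0112, 0.0637]
orientation: [[-0.121, 0.993, 0.003], [0.993, 0.121, -0.0], [-0.0, 0.003, -1.0]]
force: [-0.0, -0.7, 0.5]
gripper_width: 0.051
finger_force: 0.0
```

```bash
python3 - <<'E'
from h import *
plan(.6645,.0130,.036,7)
S=eyes.read_camera("scene")
f=lambda c,x,y,w=48,h=36:cv2.resize(c["img"][y-h:y+h,x-w:x+w],(800,600),interpolation=cv2.INTER_CUBIC)
cv2.imwrite("pics/brass1.png",f(S,380,295))
E
```

```text
t 9.33 tcp [0.6652 0.0112 0.0637] yaw 6.9 w 0.0510 F [-0.  -0.7  0.5] ff 0.0
  move [ 0.15  0.02 -0.07] [ 1.9 -0.5 27.7]
```

View pics/brass1.png

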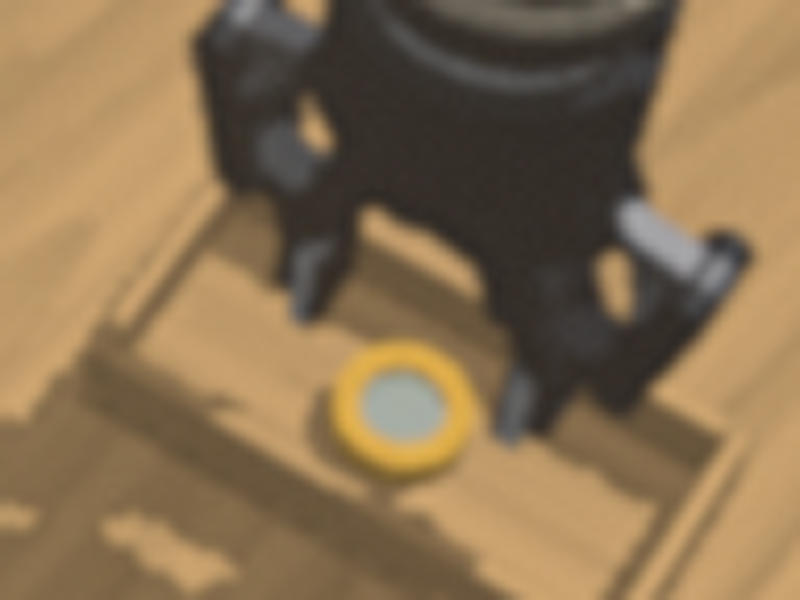

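```bash
python3 - <<'E'
from h import *
plan(.6645,.0130,.037,7)
S=eyes.read_camera("scene"); plan(.6645,.0130,.037,7)
for d in (.015,.02,.025,.03): print(d,proj(S,[.6652,.0112,.0637-d]))
print(at(S,(379.9,307.7),.016), at(S,(381.1,304.1),.0637-.02))
E
```

```text
t 9.38 tcp [0.6653 0.0112 0.064 ] yaw 6.9 w 0.0514 F [0.3 0.5 0.2] ff 0.0
  move [ 0.19  0.02 -0.07] [ 1.9 -0.7 27. ]
t 9.43 tcp [0.6653 0.0112 0.0639] yaw 6.9 w 0.0508 F [ 0.1  0.3 -0.1] ff 0.0
  move [ 0.18  0.03 -0.07] [ 1.9 -0.6 26.9]
0.015 [381.13551024 300.36188377]
0.02 [380.85911717 301.54997248]
0.025 [380.58497737 302.72837538]
0.03 [380.31306341 303.89721044]
[0.66565359 0.01244838 0.016     ] [0.66923005 0.00679506 0.0437    ]
```

Call:
{"fn": "apply_moves", "kwargs": {"series": [[0,0,0,1.5,-0.5,9,0.6],[0,0,0,1.5,-0.5,18,0.6],[0,0,0,1.5,-0.5,27,0.6],[0,0,0,1.5,-0.5,27,0.6],[0,0,0,1.5,-0.5,27,0.6]]}}

```text
time: 9.85
tcp_pos: [0.6629, 0.0129, 0.0338]
orientation: [[-0.121, 0.993, -0.002], [0.993, 0.121, -0.0], [0.0, -0.002, -1.0]]
force: [0.0, -0.1, -0.1]
gripper_width: 0.0513
finger_force: 0.0
```

Call:
{"fn": "apply_moves", "kwargs": {"series": [[0,0,0,0,0,0,0.35],[0,0,0,0,0,0,0.35],[0,0,0,0,0,0,0.35],[0,0,0,0,0,0,0.35],[0,0,0,0,0,0,0.35]]}}

```text
time: 10.27
tcp_pos: [0.6643, 0.0128, 0.0358]
orientation: [[-0.121, 0.993, 0.002], [0.993, 0.121, -0.0], [-0.0, 0.002, -1.0]]
force: [0.5, 0.2, 2.6]
gripper_width: 0.0309
finger_force: 54.2
```

Call:
{"fn": "apply_moves", "kwargs": {"series": [[0,0,0,0,0,0,0.2],[0,0,0,0,0,0,0.2],[0,0,0,0,0,-5,0.2],[0,0,0,0,0,-15,0.2],[0,0,0,0,0,-30,0.2]]}}

```text
time: 10.68
tcp_pos: [0.6626, 0.0129, 0.0643]
orientation: [[-0.121, 0.993, -0.003], [0.993, 0.121, -0.0], [0.0, -0.003, -1.0]]
force: [0.1, -0.2, 0.1]
gripper_width: 0.0173
finger_force: 0.0
```

Call:
{"fn": "apply_moves", "kwargs": {"series": [[0,0,0,0,0,-30,0.2],[0,0,0,0,0,-60,0.2],[0,0,0,0,0,-90,0.2],[0,0,0,0,0,-90,0.2],[0,0,0,0,0,-90,0.2]]}}

```text
time: 11.1
tcp_pos: [0.6651, 0.0129, 0.1584]
orientation: [[-0.121, 0.993, 0.006], [0.993, 0.121, -0.0], [-0.001, 0.006, -1.0]]
force: [-0.4, -0.4, -0.2]
gripper_width: 0.0172
finger_force: 0.0
```

```bash
python3 - <<'E'
from h import *
plan(.4478,.1095,.15,7)
S=eyes.read_camera("scene")
p=robot.get_state()["tcp_pos"]; x,y=np.int32(proj(S,p))
f=lambda c,x,y,w=36,h=27:cv2.resize(c["img"][y-h:y+h,x-w:x+w],(800,600),interpolation=cv2.INTER_CUBIC)
cv2.imwrite("pics/brass2.png",f(S,x,y+8)); print(x,y+8)
E
```

```text
t 11.10 tcp [0.6651 0.0129 0.1584] yaw 7.0 w 0.0172 F [-0.4 -0.4 -0.2] ff 0.0
  move [ 0.32  0.04 -0.04] [ 122.2 -204.     7.1]
387 279
```

View pics/brass2.png

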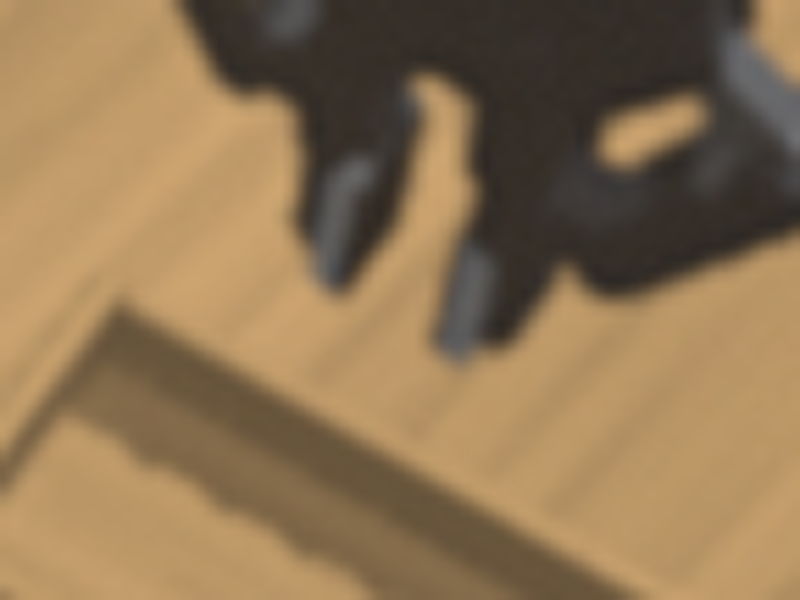

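The grip caught only the ring's top edge, and it slipped: the fingers are empty in the picture. I'll find the ring again and grip about 4.5 mm lower.

```bash
python3 - <<'E'
from h import *
S=eyes.read_camera("scene");T=eyes.read_camera("top")
for c,p in((S,(380,308)),(T,(318,177))):
    for r in eyes.search_frame(c,"brass_ring_center")[:3]: print(r["xy"],r["score"],at(c,r["xy"],.012))
    g,a,m=blob(c,(18,110,60),(30,255,255),p,14); print(g,a)
    # glass: low-saturation inside
    g,a,m=blob(c,(0,0,90),(180,90,255),p,12); print("glass",g,a,at(c,g,.016) if g is not None else 0)
plan(.6645,.013,.06,7)
E
```

```text
[402.3, 320.0] 0.46 [0.71716252 0.02302621 0.012     ]
[375.33333333 295.33333333] 3
glass None 0 0
None 0
glass [313.79841897 177.06324111] 253 [0.66330804 0.02364603 0.016     ]
t 11.35 tcp [0.663  0.0129 0.1536] yaw 7.0 w 0.0169 F [ 0.   0.8 -1. ] ff 0.0
  move [-0.12 -0.   -0.05] [-0.1  1.7 93.6]
```

```bash
python3 - <<'E'
from h import *
S=eyes.read_camera("scene")
cx,cy=402,320
h=cv2.cvtColor(S["img"],cv2.COLOR_BGR2HSV)
for lo,hi,n in(((18,150,120),(30,255,255),"brass"),((0,0,90),(180,80,255),"glass"),((60,0,60),(130,120,255),"glass2")):
    g,a,m=blob(S,lo,hi,(cx,cy),18)
    if g is not None:
        e=cv2.minAreaRect(cv2.findNonZero(m)); print(n,g,a,np.round(e[0],1),np.round(e[1],1),e[2],at(S,e[0],.016))
print("\n".join(" ".join("%3d"%v for v in r) for r in h[306:336:2,386:420:2,1]))
print(np.round([proj(S,[.6645+.0756*np.cos(a)*u-.037*np.sin(a)*v,.0115+.0756*np.sin(a)*u+.037*np.cos(a)*v,.03]) for a in [np.radians(7)] for u,v in((1,1),(1,-1),(-1,-1),(-1,1))],1))
E
```

```text
brass [402.07377049 321.07377049] 122 [402.2 321.1] [15.7 16.1] 26.56505012512207 [0.71927397 0.01877904 0.016     ]
glass [402.53521127 320.84507042] 71 [402.5 321. ] [8. 9.] 90.0 [0.71959972 0.01938566 0.016     ]
glass2 [400. 322.] 1 [400. 322.] [0. 0.] 0.0 [0.71711488 0.01402629 0.016     ]
115 112 110 111 113 112 112 110 106 109 108 110 114 114 114 115 116
116 113 112 110 111 115 112 112 111 107 108 109 109 111 114 115 114
115 115 114 114 112 110 110 111 113 110 111 109 110 109 109 113 114
115 115 117 116 114 114 111 119 123 120 111 111 110 110 108 109 114
114 116 116 115 114 123 153 166 168 166 152 126 109 109 109 110 115
115 115 115 115 117 155 169 145 125 146 169 166 132 108 111 114 113
115 115 115 113 134 168 109  23  19  25  78 167 158 109 111 115 114
117 116 116 113 156 162  57  13  16  16  20 136 169 121 116 115 113
114 115 116 109 154 167  75  10  16  16  16 113 168 117 115 115 116
116 114 113 111 139 169 146  65  19  17  49 151 144 116 113 114 115
115 114 115 112 119 158 168 162 140 136 160 161 116 113 113 114 114
110 111 113 115 114 123 155 166 168 167 168 123 114 114 116 115 116
110 107 110 114 115 114 118 130 141 139 125 115 116 114 114 116 114
113 108 108 108 112 112 115 115 113 112 114 115 113 114 114 116 114
108 113 111 110 110 108 112 113 115 113 114 112 115 116 114 113 114
[[420.4 310.2]
 [403.  337. ]
 [340.  298.8]
 [358.8 274.5]]
```

The brass ring was squeezed out. It now lies flat against the +x wall of the box, where the fingers have no room. I'll press on it lightly with shut fingertips and drag it back to the middle.

Call:
{"fn": "apply_moves", "kwargs": {"series": [[0,0,0,0,27,25,0],[0,0,0,0,55,55,0],[0,0,0,0,55,85,0],[0,0,0,0,55,98,0],[0,0,0,0,55,98,0]]}}

```text
time: 11.82
tcp_pos: [0.7155, 0.0195, 0.0508]
orientation: [[-0.121, 0.993, -0.009], [0.993, 0.121, -0.0], [0.001, -0.009, -1.0]]
force: [-0.2, 0.9, -1.0]
gripper_width: 0.0003
finger_force: 0.0
```

Call:
{"fn": "apply_moves", "kwargs": {"series": [[0,0,0,0,0,0,0],[0,0,0,0,0,0,0],[0,0,0,0,0,2,0],[0,0,0,0,0,4,0],[0,0,0,0,0,5,0]]}}

```text
time: 12.23
tcp_pos: [0.7189, 0.0195, 0.0534]
orientation: [[-0.121, 0.993, 0.002], [0.993, 0.121, -0.0], [-0.0, 0.002, -1.0]]
force: [-0.3, -0.8, 0.2]
gripper_width: 0.0002
finger_force: 0.0
```

Call:
{"fn": "apply_moves", "kwargs": {"series": [[0,0,0,0,0,1,0],[0,0,0,0,0,2,0],[0,0,0,0,0,3,0],[0,0,0,0,0,3,0]]}}

```text
time: 12.57
tcp_pos: [0.7183, 0.0195, 0.049]
orientation: [[-0.121, 0.993, 0.0], [0.993, 0.121, -0.0], [-0.0, 0.0, -1.0]]
force: [0.0, 0.0, 0.2]
gripper_width: -0.0001
finger_force: 0.0
```

Call:
{"fn": "apply_moves", "kwargs": {"series": [[0,0,0,0,0,1.5,0],[0,0,0,0,0,3,0],[0,0,0,0,0,4,0],[0,0,0,0,0,4,0],[0,0,0,0,0,4,0]]}}

```text
time: 12.98
tcp_pos: [0.7183, 0.0195, 0.045]
orientation: [[-0.121, 0.993, 0.0], [0.993, 0.121, -0.0], [-0.0, 0.0, -1.0]]
force: [0.1, 0.6, -0.0]
gripper_width: 0.0001
finger_force: 0.0
```

Call:
{"fn": "apply_moves", "kwargs": {"series": [[0,0,0,0,0,1,0],[0,0,0,0,0,2,0],[0,0,0,0,0,3,0],[0,0,0,0,0,3,0],[0,0,0,0,0,3,0]]}}

```text
time: 13.4
tcp_pos: [0.7183, 0.0195, 0.042]
orientation: [[-0.121, 0.993, 0.0], [0.993, 0.121, -0.0], [-0.0, 0.0, -1.0]]
force: [0.1, 0.2, 0.1]
gripper_width: 0.0
finger_force: 0.0
```

Call:
{"fn": "apply_moves", "kwargs": {"series": [[0,0,0,0,0,1,0],[0,0,0,0,0,2,0],[0,0,0,0,0,3,0],[0,0,0,0,0,3,0],[0,0,0,0,0,3,0]]}}

```text
time: 13.82
tcp_pos: [0.7183, 0.0195, 0.039]
orientation: [[-0.121, 0.993, 0.0], [0.993, 0.121, -0.0], [-0.0, 0.0, -1.0]]
force: [0.5, 0.4, -0.4]
gripper_width: -0.0005
finger_force: 0.0
```

Call:
{"fn": "apply_moves", "kwargs": {"series": [[0,0,0,0,0,1,0],[0,0,0,0,0,1.5,0],[0,0,0,0,0,1.5,0],[0,0,0,0,0,1.5,0]]}}

```text
time: 14.15
tcp_pos: [0.7186, 0.0195, 0.0381]
orientation: [[-0.121, 0.993, 0.001], [0.993, 0.121, -0.0], [-0.0, 0.001, -1.0]]
force: [-1.1, 0.1, 3.1]
gripper_width: 0.0001
finger_force: 1.7
```

Contact is at TCP z = 0.038, so the shut tips are 22 mm ahead of the TCP. Pressing a little more and dragging.

Call:
{"fn": "apply_moves", "kwargs": {"series": [[0,0,0,0,0,1.5,0],[0,0,0,0,-2,1.5,0],[0,0,0,0,-6,1.5,0],[0,0,0,0,-10,1.5,0],[0,0,0,0,-15,1.5,0]]}}

```text
time: 14.57
tcp_pos: [0.7055, 0.0178, 0.0381]
orientation: [[-0.121, 0.993, 0.006], [0.993, 0.121, 0.0], [-0.0, 0.006, -1.0]]
force: [2.0, 0.8, 6.8]
gripper_width: -0.0
finger_force: 3.6
```

```bash
cat >> h.py <<'E'
def brass(near=(395,317)):
    S=eyes.read_camera("scene"); g,a,m=blob(S,(18,140,110),(30,255,255),near,40)
    if g is None: print("none"); return
    e=cv2.minAreaRect(cv2.findNonZero(m)); print("brass",np.round(e[0],1),np.round(e[1],1),a,np.round(at(S,e[0],.016),4))
E
python3 -c "
from h import *
plan(.718,.0195,.037,7);brass()"
```

```text
t 14.57 tcp [0.7055 0.0178 0.0381] yaw 7.0 w -0.0000 F [2.  0.8 6.8] ff 3.6
  move [ 0.32  0.03 -0.04] [ 0.1 12.6  1.2]
brass [396.7 320.7] [16.9 11.7] 91 [0.7103 0.0118 0.016 ]
```

Call:
{"fn": "apply_moves", "kwargs": {"series": [[0,0,0,0,-5,0,0],[0,0,0,0,-10,0,0],[0,0,0,0,-15,0,0],[0,0,0,0,-20,0,0],[0,0,0,0,-25,0,0]]}}

```text
time: 15.03
tcp_pos: [0.6805, 0.0148, 0.0381]
orientation: [[-0.121, 0.993, 0.006], [0.993, 0.121, 0.0], [-0.001, 0.006, -1.0]]
force: [2.6, 1.1, 8.1]
gripper_width: 0.0002
finger_force: 3.5
```

```bash
python3 -c "
from h import *
plan(.718,.0195,.037,7);brass()"
```

```text
t 15.03 tcp [0.6805 0.0148 0.0381] yaw 7.0 w 0.0002 F [2.6 1.1 8.1] ff 3.5
  move [ 0.32  0.03 -0.05] [ 0.2 37.7  1.3]
brass [386.1 314.5] [16.8 11.7] 90 [0.6853 0.0084 0.016 ]
```

The ring follows the fingertips. I'll drag it the last bit and lift off.

Call:
{"fn": "apply_moves", "kwargs": {"series": [[0,0,0,0,-5,0,0],[0,0,0,0,-10,0,0],[0,0,0,0,-15,0,0],[0,0,0,0,-16,0,0],[0,0,0,0,-16,-3,0]]}}

```text
time: 15.5
tcp_pos: [0.663, 0.0127, 0.0396]
orientation: [[-0.121, 0.993, 0.002], [0.993, 0.121, -0.0], [-0.0, 0.002, -1.0]]
force: [0.8, -0.5, -0.2]
gripper_width: 0.0003
finger_force: 0.0
```

Call:
{"fn": "apply_moves", "kwargs": {"series": [[0,0,0,0,0,-15,0],[0,0,0,0,0,-40,0.6],[0,0,0,-40,0,-80,0.6],[0,0,0,-80,0,-80,0.6],[0,0,0,-80,0,-80,0.6]]}}

```text
time: 15.92
tcp_pos: [0.6742, -0.0708, 0.1222]
orientation: [[-0.119, 0.993, 0.005], [0.993, 0.119, -0.003], [-0.003, 0.005, -1.0]]
force: [-0.3, 0.3, 0.5]
gripper_width: 0.0485
finger_force: 0.0
```

```bash
python3 -c "
from h import *
brass((383,308))
T=eyes.read_camera('top'); g,a,m=blob(T,(0,0,90),(180,80,255),(318,177),14);print('top glass',g,a,at(T,g,.016) if a else 0)
plan(.663,.013,.06,7)"
```

```text
brass [386.5 308.5] [7. 3.] 23 [0.6772 0.0203 0.016 ]
top glass [317.8        176.61666667] 60 [0.66426768 0.01445362 0.016     ]
t 16.02 tcp [ 0.6728 -0.069   0.1195] yaw 6.8 w 0.0514 F [ 0.7  1.  -0.9] ff 0.0
  move [ 0.07  0.03 -0.24] [82.6 -0.2 59.5]
```

Call:
{"fn": "apply_moves", "kwargs": {"series": [[0,0,0,40,1,0,0.6],[0,0,0,83,2,20,0.6],[0,0,0,83,2,55,0.6],[0,0,0,83,2,55,0.6],[0,0,0,83,2,55,0.6]]}}

```text
time: 16.43
tcp_pos: [0.6618, 0.0172, 0.0612]
orientation: [[-0.123, 0.992, -0.006], [0.992, 0.123, -0.0], [0.0, -0.006, -1.0]]
force: [-0.6, -0.9, 0.5]
gripper_width: 0.0514
finger_force: 0.0
```

Call:
{"fn": "apply_moves", "kwargs": {"series": [[0,0,0,0,0,10,0.6],[0,0,0,0,0,20,0.6],[0,0,0,0,0,30,0.6],[0,0,0,0,0,33,0.6],[0,0,0,0,0,33,0.6]]}}

```text
time: 16.85
tcp_pos: [0.6638, 0.0153, 0.03]
orientation: [[-0.12, 0.993, -0.001], [0.993, 0.12, -0.0], [-0.0, -0.001, -1.0]]
force: [-0.4, 0.2, 0.8]
gripper_width: 0.0508
finger_force: 0.0
```

Call:
{"fn": "apply_moves", "kwargs": {"series": [[0,0,0,0,0,0,0.6],[0,0,0,0,0,0,0.6],[0,0,0,0,0,0,0.38],[0,0,0,0,0,0,0.38],[0,0,0,0,0,0,0.38]]}}

```text
time: 17.27
tcp_pos: [0.665, 0.0159, 0.0321]
orientation: [[-0.121, 0.993, 0.002], [0.993, 0.121, -0.0], [-0.001, 0.002, -1.0]]
force: [-0.8, -0.6, 4.0]
gripper_width: 0.0331
finger_force: 40.7
```

Call:
{"fn": "apply_moves", "kwargs": {"series": [[0,0,0,0,0,0,0.33],[0,0,0,0,0,0,0.33],[0,0,0,0,0,-3,0.33],[0,0,0,0,0,-8,0.33],[0,0,0,0,0,-15,0.33]]}}

```text
time: 17.68
tcp_pos: [0.6638, 0.016, 0.0457]
orientation: [[-0.121, 0.993, -0.001], [0.993, 0.121, -0.0], [0.0, -0.001, -1.0]]
force: [0.5, 0.4, -0.5]
gripper_width: 0.0324
finger_force: 59.5
```

Call:
{"fn": "apply_moves", "kwargs": {"series": [[0,0,0,0,0,-20,0.33],[0,0,0,0,0,-45,0.33],[0,0,0,0,0,-75,0.33],[0,0,0,0,0,-90,0.33],[0,0,0,0,0,-90,0.33]]}}

```text
time: 18.1
tcp_pos: [0.6665, 0.0161, 0.1414]
orientation: [[-0.121, 0.993, 0.008], [0.993, 0.121, 0.0], [-0.001, 0.008, -1.0]]
force: [0.8, -0.0, -1.0]
gripper_width: 0.0323
finger_force: 59.7
```

```bash
python3 -c "
from h import *
plan(.4478,.1095,.13,7)
s=robot.get_state()
S=eyes.read_camera('scene'); p=s['tcp_pos']; q=proj(S,p-[0,0,.02]);print(q)
g,a,m=blob(S,(18,140,110),(30,255,255),q,22); e=cv2.minAreaRect(cv2.findNonZero(m));print(e,a,at(S,e[0],p[2]-.022))
"
```

```text
t 18.10 tcp [0.6665 0.0161 0.1414] yaw 7.0 w 0.0323 F [ 0.8 -0.  -1. ] ff 59.7
  move [ 0.45  0.05 -0.05] [ 119.2 -205.8    9.6]
[387.47364377 280.72313502]
((386.4999694824219, 281.5), (15.811386108398438, 17.076295852661133), 18.434947967529297) 130 [0.6655947  0.01451724 0.1193537 ]
```

The brass ring is gripped: width 33 mm, and the gripper reads about 3 mm low (17 mm on the 20 mm knob). Carrying it to the tube.

Call:
{"fn": "apply_moves", "kwargs": {"series": [[0,0,0,20,-34,-5,0.33],[0,0,0,40,-68,-5,0.33],[0,0,0,60,-102,-5,0.33],[0,0,0,80,-136,-5,0.33],[0,0,0,100,-170,-5,0.33]]}}

```text
time: 18.57
tcp_pos: [0.4809, 0.0949, 0.1392]
orientation: [[-0.121, 0.993, -0.002], [0.993, 0.121, -0.0], [-0.0, -0.002, -1.0]]
force: [-0.3, 1.0, -0.1]
gripper_width: 0.0323
finger_force: 59.8
```

Call:
{"fn": "apply_moves", "kwargs": {"series": [[0,0,0,14,-22,0,0.33],[0,0,0,20,-34,0,0.33],[0,0,0,20,-34,0,0.33],[0,0,0,20,-34,0,0.33],[0,0,0,20,-34,0,0.33]]}}

```text
time: 18.98
tcp_pos: [0.4484, 0.1102, 0.1407]
orientation: [[-0.121, 0.993, 0.001], [0.993, 0.121, -0.0], [-0.0, 0.001, -1.0]]
force: [1.0, -0.6, -1.9]
gripper_width: 0.0323
finger_force: 59.8
```

```bash
python3 -c "
from h import *
plan(.4478,.111,.0945,7)
s=robot.get_state()
S=eyes.read_camera('scene'); p=s['tcp_pos']; q=proj(S,p-[0,0,.02]);print(q)
g,a,m=blob(S,(18,140,110),(30,255,255),q,22); e=cv2.minAreaRect(cv2.findNonZero(m));print(e,a,at(S,e[0],p[2]-.022))
plan(.4478,.111,.0945,7)
"
```

```text
t 18.98 tcp [0.4484 0.1102 0.1407] yaw 6.9 w 0.0323 F [ 1.  -0.6 -1.9] ff 59.8
  move [ 0.05  0.02 -0.07] [ 0.9 -0.5 46.2]
[334.3192338  196.83715559]
((333.0, 197.0), (12.0, 12.0), 90.0) 75 [0.44546107 0.10924694 0.1187422 ]
t 19.03 tcp [0.4486 0.1101 0.1408] yaw 6.9 w 0.0322 F [0.7 0.1 0.3] ff 59.8
  move [ 0.04  0.02 -0.09] [ 1.  -0.7 46.3]
```

Call:
{"fn": "apply_moves", "kwargs": {"series": [[0,0,0,1,-0.5,12,0.33],[0,0,0,1,-0.5,24,0.33],[0,0,0,1,-0.5,34,0.33],[0,0,0,1,-0.5,40,0.33],[0,0,0,1,-0.5,40,0.33]]}}

```text
time: 19.45
tcp_pos: [0.4464, 0.1108, 0.0993]
orientation: [[-0.12, 0.993, -0.002], [0.993, 0.12, -0.001], [-0.001, -0.002, -1.0]]
force: [-0.4, -0.3, -0.9]
gripper_width: 0.032
finger_force: 59.8
```

Call:
{"fn": "apply_moves", "kwargs": {"series": [[0,0,0,0,0,0,0.33],[0,0,0,0,0,2,0.33],[0,0,0,0,0,4,0.33],[0,0,0,0,0,6,0.33],[0,0,0,0,0,6,0.33]]}}

```text
time: 19.87
tcp_pos: [0.4467, 0.1113, 0.0949]
orientation: [[-0.121, 0.993, 0.001], [0.993, 0.121, -0.0], [-0.0, 0.001, -1.0]]
force: [0.3, 0.3, -0.9]
gripper_width: 0.0324
finger_force: 59.8
```

Call:
{"fn": "apply_moves", "kwargs": {"series": [[0,0,0,0,0,0,0.33],[0,0,0,0,0,0,0.33],[0,0,0,0,0,0,0.33]]}}

```text
time: 20.12
tcp_pos: [0.4468, 0.1114, 0.0952]
orientation: [[-0.121, 0.993, 0.001], [0.993, 0.121, -0.0], [-0.0, 0.001, -1.0]]
force: [0.1, -0.4, -0.8]
gripper_width: 0.0323
finger_force: 59.8
```

Call:
{"fn": "apply_moves", "kwargs": {"series": [[0,0,0,0,0,1,0.33],[0,0,0,0,0,2,0.33],[0,0,0,0,0,2.5,0.33],[0,0,0,0,0,2.5,0.33]]}}

```text
time: 20.45
tcp_pos: [0.4465, 0.1113, 0.0923]
orientation: [[-0.121, 0.993, -0.0], [0.993, 0.121, -0.0], [-0.0, -0.0, -1.0]]
force: [-0.3, 0.4, -1.1]
gripper_width: 0.0323
finger_force: 59.9
```

Call:
{"fn": "apply_moves", "kwargs": {"series": [[0,0,0,0,0,0,0.45],[0,0,0,0,0,0,0.55],[0,0,0,0,0,0,0.55],[0,0,0,0,0,0,0.55],[0,0,0,0,0,-5,0.55]]}}

```text
time: 20.87
tcp_pos: [0.4463, 0.1112, 0.097]
orientation: [[-0.121, 0.993, -0.001], [0.993, 0.121, -0.0], [-0.0, -0.001, -1.0]]
force: [-0.7, 0.6, 0.3]
gripper_width: 0.0469
finger_force: 0.0
```

Call:
{"fn": "apply_moves", "kwargs": {"series": [[0,0,0,0,0,-20,0.6],[0,0,0,0,0,-50,0.6],[0,0,0,-40,0,-75,0.6],[0,0,0,-80,0,-75,0.6],[0,0,0,-120,0,-75,0.6]]}}

```text
time: 21.28
tcp_pos: [0.4624, -0.007, 0.1753]
orientation: [[-0.124, 0.992, 0.005], [0.992, 0.124, -0.0], [-0.001, 0.005, -1.0]]
force: [1.0, 0.6, -0.2]
gripper_width: 0.0511
finger_force: 0.0
```

```bash
cat >> h.py <<'E'
def look(fn,pts,w=24,h=18):
    f=lambda c,x,y:cv2.resize(c["img"][int(y)-h:int(y)+h,int(x)-w:int(x)+w],(400,300),interpolation=cv2.INTER_CUBIC)
    cv2.imwrite(fn,np.hstack([f(*p) for p in pts]))
E
python3 -c "
from h import *
T=eyes.read_camera('top');S=eyes.read_camera('scene')
plan(.537,-.327,.15,-15)
for c,p in((T,(275,271)),(S,(333.5,214))):
    g,a,m=blob(c,(16,100,40),(32,255,255),p,7);print('brass',g,a)
    if a: e=cv2.minAreaRect(cv2.findNonZero(m));print(e, at(c,e[0],.046))
    h=cv2.cvtColor(c['img'],cv2.COLOR_BGR2HSV);x,y=int(p[0]),int(p[1])
    print('\n'.join(' '.join('%3d/%3d/%3d'%tuple(v) for v in r) for r in h[y-9:y+10:2,x-10:x+11:2]))
"
```

```text
t 21.38 tcp [ 0.4619 -0.011   0.1736] yaw 6.6 w 0.0515 F [-0.2 -0.1  0.2] ff 0.0
  move [ 0.16  0.09 21.56] [-322.5   38.4   24.4]
brass [274.94642857 271.125     ] 56
((275.0000305175781, 271.0000305175781), (12.727920532226562, 12.727920532226562), 45.0) [0.44742537 0.11068026 0.046     ]
150/ 16/ 48  94/ 22/ 80 103/ 47/129  99/ 27/133  83/ 16/129  54/ 10/130  90/ 11/135 102/ 38/153 107/ 87/141 108/120/ 87 115/ 36/ 43
 98/ 14/ 72  93/ 18/126  77/ 15/117  20/ 79/116  21/141/128  21/152/131  21/134/131  22/ 71/143  56/ 12/154 105/ 56/119 108/128/ 60
 85/ 14/109  78/ 11/114  20/ 87/111  21/151/128  22/ 75/132  24/ 28/127  22/ 58/137  21/153/185  20/115/188  73/ 12/149 108/ 95/ 94
 86/ 16/129  30/ 20/101  21/155/127  20/ 50/127  99/ 53/155 102/ 68/165 102/ 68/173  23/ 45/163  21/158/197  24/ 43/167 101/ 40/121
 90/ 16/131  22/ 63/105  21/149/128  87/ 17/133 100/ 67/163 101/ 77/176 102/ 82/184  97/ 34/156  20/149/193  21/ 63/178  98/ 29/139
 90/ 18/129  23/ 56/101  22/148/129  90/ 19/135 101/ 70/167 102/ 79/180 102/ 85/183  95/ 29/156  21/144/193  22/ 61/179  96/ 26/135
101/ 46/138  30/
[... 1239 characters left out ...]
/111  30/ 10/ 99  68/  9/116  16/ 53/170
 15/ 65/ 55  17/ 66/ 54  16/ 79/ 55  20/158/139  20/118/136  19/ 96/127  19/124/130  19/157/133  19/ 91/121  68/  8/136  17/ 63/170
 16/ 70/ 55  16/ 71/ 54  19/ 48/ 91  21/ 47/158 100/ 43/154 102/ 57/160 100/ 41/151  19/ 62/132  19/ 50/142  78/  9/140  13/ 23/131
 14/ 70/ 55  17/ 35/ 65  40/  8/101  84/ 10/133 100/ 26/146 101/ 33/156  98/ 27/144  84/ 10/131  38/  9/113  70/  7/113 110/ 58/124
 11/ 33/ 62  24/ 14/ 94  38/ 10/100  30/ 10/ 98  38/ 10/101  30/ 10/102  30/ 10/ 99  30/ 11/ 96  36/ 13/101  90/  5/113 109/100/123
113/ 61/ 83 108/ 13/ 97  30/  8/ 99  38/ 10/100  38/ 10/100  30/  8/ 97  38/ 10/ 98  30/ 10/ 98  25/ 15/103 109/ 50/122 110/112/112
```

The brass ring lies flat and concentric at the tube's floor: the top view has a symmetric annulus centred at (275,271). Next is the black ring.

Call:
{"fn": "apply_moves", "kwargs": {"series": [[0,0,5,-40,5,0,0.6],[0,0,10,-80,10,0,0.6],[0,0,15,-120,15,0,0.6],[0,0,21.6,-160,20,0,0.6],[0,0,21.6,-200,24,0,0.6]]}}

```text
time: 21.8
tcp_pos: [0.5095, -0.2034, 0.1729]
orientation: [[0.257, 0.966, 0.001], [0.966, -0.257, 0.0], [0.0, 0.001, -1.0]]
force: [1.4, 0.1, -0.2]
gripper_width: 0.0511
finger_force: 0.0
```

Call:
{"fn": "apply_moves", "kwargs": {"series": [[0,0,0,0,0,0,0.6],[0,0,0,0,0,0,0.6],[0,0,0,0,0,0,0.6]]}}

```text
time: 22.05
tcp_pos: [0.5089, -0.2015, 0.1724]
orientation: [[0.253, 0.967, -0.0], [0.967, -0.253, 0.001], [0.001, -0.0, -1.0]]
force: [0.9, 0.8, -0.8]
gripper_width: 0.0511
finger_force: 0.0
```

```bash
python3 -c "
from h import *
plan(.5362,-.3268,.09,-15)
T=eyes.read_camera('top'); S=eyes.read_camera('scene')
for c,p in((T,(467,231)),(S,(217,385))):
    g,a,m=blob(c,(0,0,100),(180,255,255),p,4); print(g,a, at(c,g,.014) if a else 0)
"
```

```text
t 22.05 tcp [ 0.5089 -0.2015  0.1724] yaw -14.7 w 0.0511 F [ 0.9  0.8 -0.8] ff 0.0
  move [-0.03 -0.04  0.35] [-114.4   58.1   82.3]
None 0 0
[216.83333333 385.08333333] 12 [ 0.5366905  -0.32826436  0.014     ]
```

Call:
{"fn": "apply_moves", "kwargs": {"series": [[0,0,0,-37,19,0,0.6],[0,0,0,-74,38,20,0.6],[0,0,0,-115,58,50,0.6],[0,0,0,-115,58,82,0.6],[0,0,0,-115,58,105,0.6]]}}

```text
time: 22.57
tcp_pos: [0.5365, -0.3291, 0.0652]
orientation: [[0.253, 0.967, 0.0], [0.967, -0.253, -0.001], [-0.0, 0.001, -1.0]]
force: [-0.3, 1.1, -0.4]
gripper_width: 0.0513
finger_force: 0.0
```

Call:
{"fn": "apply_moves", "kwargs": {"series": [[0,0,0,0,0,0,0.6],[0,0,0,0,0,0,0.6],[0,0,0,0,0,0,0.6],[0,0,0,0,0,0,0.6]]}}

```text
time: 22.9
tcp_pos: [0.5377, -0.3275, 0.0705]
orientation: [[0.251, 0.968, 0.004], [0.968, -0.251, -0.002], [-0.001, 0.004, -1.0]]
force: [-0.3, -0.3, 0.1]
gripper_width: 0.0514
finger_force: 0.0
```

```bash
python3 -c "
from h import *
S=eyes.read_camera('scene')
plan(.536,-.3275,.0315,-15)
look('pics/black1.png',[(S,217,378)],32,24)
g,a,m=blob(S,(0,0,100),(180,255,255),(217,385),4); print(g,a, at(S,g,.014) if a else 0)
"
```

```text
t 22.95 tcp [ 0.5377 -0.3277  0.0705] yaw -14.6 w 0.0513 F [ 0.6  0.2 -0.7] ff 0.0
  move [0.26 0.06 0.43] [-0.2 -1.8 39. ]
[218.55555556 382.66666667] 9 [ 0.53554143 -0.32294465  0.014     ]
```

View pics/black1.png

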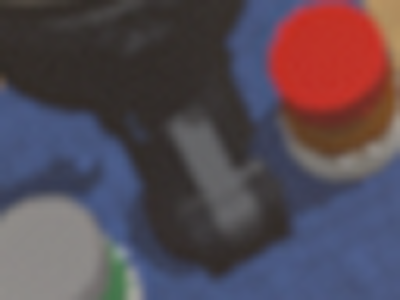

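My last picture shows the +x finger in front of the black ring (ring at crop (215,215)), with clear space to both jars. Descending to grip.

Call:
{"fn": "apply_moves", "kwargs": {"series": [[0,0,0,0,-1,12,0.6],[0,0,0,0,-1,24,0.6],[0,0,0,0,-1,34,0.6],[0,0,0,0,-1,39,0.6],[0,0,0,0,-1,39,0.6]]}}

```text
time: 23.37
tcp_pos: [0.5345, -0.327, 0.0271]
orientation: [[0.253, 0.968, -0.002], [0.968, -0.253, 0.001], [0.001, -0.002, -1.0]]
force: [-0.1, -0.4, 0.2]
gripper_width: 0.0512
finger_force: 0.0
```

Call:
{"fn": "apply_moves", "kwargs": {"series": [[0,0,0,0,0,0,0.6],[0,0,0,0,0,0,0.6],[0,0,0,0,0,0,0.38],[0,0,0,0,0,0,0.38],[0,0,0,0,0,0,0.38]]}}

```text
time: 23.78
tcp_pos: [0.5357, -0.328, 0.0295]
orientation: [[0.253, 0.967, 0.002], [0.967, -0.253, -0.001], [-0.0, 0.002, -1.0]]
force: [0.0, 0.0, 4.0]
gripper_width: 0.0335
finger_force: 47.4
```

Call:
{"fn": "apply_moves", "kwargs": {"series": [[0,0,0,0,0,0,0.5],[0,0,0,0,0,0,0.5],[0,0,0,0,0,-2,0.5],[0,0,0,0,0,-2,0.5],[0,0,0,0,0,-2,0.5]]}}

```text
time: 24.2
tcp_pos: [0.5353, -0.3277, 0.0307]
orientation: [[0.253, 0.967, 0.001], [0.967, -0.253, -0.0], [0.0, 0.001, -1.0]]
force: [0.9, 0.0, 0.1]
gripper_width: 0.0425
finger_force: 0.0
```

Call:
{"fn": "apply_moves", "kwargs": {"series": [[0,0,0,0,0,0,0.33],[0,0,0,0,0,0,0.33],[0,0,0,0,0,0,0.33],[0,0,0,0,0,0,0.33]]}}

```text
time: 24.53
tcp_pos: [0.5355, -0.3278, 0.031]
orientation: [[0.253, 0.968, 0.001], [0.968, -0.253, -0.0], [-0.0, 0.001, -1.0]]
force: [-0.5, -0.4, 2.6]
gripper_width: 0.0325
finger_force: 59.5
```

Call:
{"fn": "apply_moves", "kwargs": {"series": [[0,0,0,0,0,-3,0.33],[0,0,0,0,0,-8,0.33],[0,0,0,0,0,-20,0.33],[0,0,0,0,0,-40,0.33],[0,0,0,0,0,-60,0.33]]}}

```text
time: 24.95
tcp_pos: [0.5348, -0.3274, 0.0914]
orientation: [[0.253, 0.967, -0.001], [0.967, -0.253, 0.001], [0.0, -0.001, -1.0]]
force: [0.5, 0.1, -0.7]
gripper_width: 0.0329
finger_force: 59.6
```

Call:
{"fn": "apply_moves", "kwargs": {"series": [[0,0,0,0,0,-30,0.33],[0,0,0,0,0,-60,0.33],[0,0,0,0,0,-90,0.33],[0,0,0,0,0,-90,0.33],[0,0,0,0,0,-90,0.33]]}}

```text
time: 25.37
tcp_pos: [0.5362, -0.3283, 0.1838]
orientation: [[0.253, 0.967, 0.005], [0.968, -0.253, -0.003], [-0.001, 0.005, -1.0]]
force: [0.2, 0.3, -1.3]
gripper_width: 0.0325
finger_force: 59.6
```

```bash
python3 -c "
from h import *
plan(.4468,.110,.18,0)
S=eyes.read_camera('scene')
s=robot.get_state(); p=s['tcp_pos']; q=proj(S,p-[0,0,.022]);print(q)
g,a,m=blob(S,(0,0,110),(180,100,255),q,5); print(g,a, at(S,g,p[2]-.0165) if a else 0)
for r in eyes.search_frame(S,'black_ring_center')[:2]: print(r)
"
```

```text
t 25.37 tcp [ 0.5362 -0.3283  0.1838] yaw -14.6 w 0.0325 F [ 0.2  0.3 -1.3] ff 59.6
  move [  0.3    0.12 -14.65] [ 401.5 -197.4    2.2]
[202.18774002 353.9516611 ]
None 0 0
{'xy': [197.3, 359.3], 'score': 0.4}
```

Gripped. Carrying it to the tube, high over the tall jar.

Call:
{"fn": "apply_moves", "kwargs": {"series": [[0,0,-3,36,-18,0,0.33],[0,0,-6,72,-36,0,0.33],[0,0,-9,110,-54,0,0.33],[0,0,-12,146,-72,0,0.33],[0,0,-14.6,183,-90,0,0.33]]}}

```text
time: 25.88
tcp_pos: [0.4926, -0.1261, 0.1787]
orientation: [[-0.001, 1.0, -0.003], [1.0, 0.001, 0.001], [0.001, -0.003, -1.0]]
force: [0.3, 0.6, -0.1]
gripper_width: 0.0325
finger_force: 59.7
```

Call:
{"fn": "apply_moves", "kwargs": {"series": [[0,0,0,40,-8,0,0.33],[0,0,0,80,-16,0,0.33],[0,0,0,120,-24,0,0.33],[0,0,0,160,-32,0,0.33],[0,0,0,200,-41,0,0.33]]}}

```text
time: 26.3
tcp_pos: [0.4519, 0.0737, 0.1791]
orientation: [[0.001, 1.0, -0.002], [1.0, -0.001, -0.0], [-0.0, -0.002, -1.0]]
force: [0.9, 1.0, -0.3]
gripper_width: 0.0326
finger_force: 59.6
```

Call:
{"fn": "apply_moves", "kwargs": {"series": [[0,0,0,30,-6,0,0.33],[0,0,0,38,-8,20,0.33],[0,0,0,38,-8,50,0.33],[0,0,0,38,-8,50,0.33],[0,0,0,38,-8,50,0.33]]}}

```text
time: 26.72
tcp_pos: [0.4435, 0.1098, 0.1285]
orientation: [[0.0, 1.0, -0.005], [1.0, -0.0, -0.002], [-0.002, -0.005, -1.0]]
force: [0.5, 0.1, 0.2]
gripper_width: 0.0325
finger_force: 59.8
```

Call:
{"fn": "apply_moves", "kwargs": {"series": [[0,0,0,0,0,0,0.33],[0,0,0,0,0,0,0.33],[0,0,0,0,0,0,0.33]]}}

```text
time: 26.97
tcp_pos: [0.4465, 0.1099, 0.1318]
orientation: [[0.002, 1.0, 0.002], [1.0, -0.002, 0.0], [0.0, 0.002, -1.0]]
force: [0.2, 0.1, -0.2]
gripper_width: 0.0324
finger_force: 59.8
```

```bash
python3 -c "
from h import *
S=eyes.read_camera('scene');plan(.4468,.110,.0945,0)
s=robot.get_state(); p=s['tcp_pos']; q=proj(S,p-[0,0,.022]);print(q)
for r in eyes.search_frame(S,'black_ring_center')[:2]: print(r)
plan(.4468,.110,.0945,0)
"
```

```text
t 27.02 tcp [0.4465 0.1099 0.1317] yaw -0.1 w 0.0326 F [-0.3 -0.  -0.1] ff 59.8
  move [ 0.14 -0.02 -0.11] [ 0.1  0.3 37.2]
[333.38930321 199.78942014]
{'xy': [333.3, 199.2], 'score': 0.67}
{'xy': [279.6, 338.9], 'score': 0.38}
t 27.07 tcp [0.4463 0.1099 0.1315] yaw -0.1 w 0.0325 F [-0.6 -0.1 -0.6] ff 59.8
  move [ 0.13 -0.02 -0.1 ] [ 0.1  0.4 37. ]
```

Well centred. Lowering and releasing as before (TCP z = 0.0925).

Call:
{"fn": "apply_moves", "kwargs": {"series": [[0,0,0,0,0.4,10,0.33],[0,0,0,0,0.4,20,0.33],[0,0,0,0,0.4,28,0.33],[0,0,0,0,0.4,34,0.33],[0,0,0,0,0.4,34,0.33]]}}

```text
time: 27.48
tcp_pos: [0.4448, 0.1099, 0.0945]
orientation: [[0.001, 1.0, -0.003], [1.0, -0.001, -0.001], [-0.001, -0.003, -1.0]]
force: [-0.8, 0.3, -0.3]
gripper_width: 0.0324
finger_force: 59.8
```

Call:
{"fn": "apply_moves", "kwargs": {"series": [[0,0,0,0,0,0,0.33],[0,0,0,0,0,1,0.33],[0,0,0,0,0,2.5,0.33],[0,0,0,0,0,4,0.33],[0,0,0,0,0,5,0.33]]}}

```text
time: 27.9
tcp_pos: [0.4462, 0.1102, 0.0916]
orientation: [[0.001, 1.0, 0.001], [1.0, -0.001, 0.0], [0.0, 0.001, -1.0]]
force: [0.1, 0.1, -0.3]
gripper_width: 0.0325
finger_force: 59.8
```

Call:
{"fn": "apply_moves", "kwargs": {"series": [[0,0,0,0,0,0,0.33],[0,0,0,0,0,0,0.33]]}}

```text
time: 28.07
tcp_pos: [0.4461, 0.1102, 0.0916]
orientation: [[0.001, 1.0, 0.001], [1.0, -0.001, -0.0], [-0.0, 0.001, -1.0]]
force: [-0.1, 0.7, -0.5]
gripper_width: 0.0326
finger_force: 59.8
```

Call:
{"fn": "apply_moves", "kwargs": {"series": [[0,0,0,0,0,0,0.45],[0,0,0,0,0,0,0.55],[0,0,0,0,0,0,0.55],[0,0,0,0,0,0,0.55],[0,0,0,0,0,-5,0.55]]}}

```text
time: 28.48
tcp_pos: [0.4455, 0.11, 0.0959]
orientation: [[0.001, 1.0, -0.001], [1.0, -0.001, -0.0], [-0.0, -0.001, -1.0]]
force: [-0.5, 0.3, -0.7]
gripper_width: 0.0472
finger_force: 0.0
```

Call:
{"fn": "apply_moves", "kwargs": {"series": [[0,0,0,0,0,-20,0.6],[0,0,0,0,0,-50,0.6],[0,0,2,35,15,-70,0.6],[0,0,4,70,30,-70,0.6],[0,0,7.5,108,45,-70,0.6]]}}

```text
time: 28.9
tcp_pos: [0.4927, 0.2193, 0.1693]
orientation: [[0.135, 0.991, 0.005], [0.991, -0.135, 0.002], [0.002, 0.005, -1.0]]
force: [0.7, -0.6, 0.7]
gripper_width: 0.0511
finger_force: 0.0
```

Call:
{"fn": "apply_moves", "kwargs": {"series": [[0,0,0,0,0,0,0.6],[0,0,0,0,0,0,0.6],[0,0,0,0,0,0,0.6]]}}

```text
time: 29.15
tcp_pos: [0.4907, 0.2181, 0.1663]
orientation: [[0.13, 0.991, -0.0], [0.991, -0.13, -0.001], [-0.001, -0.0, -1.0]]
force: [-0.0, -0.8, 0.6]
gripper_width: 0.0515
finger_force: 0.0
```

```bash
python3 -c "
from h import *
T=eyes.read_camera('top');S=eyes.read_camera('scene')
plan(.537,.3205,.07,-7.5)
for c,q,r in((T,(184,233),12),(S,(415,197),12)):
    g,a,m=blob(c,(105,150,60),(125,255,255),q,r)
    if a: e=cv2.minAreaRect(cv2.findNonZero(m));print('blue',e[:2],a,at(c,e[0],.015))
    for r in eyes.search_frame(c,'black_ring_center')[:2]: print(r)
for c,p in((T,(275,271)),(S,(333.5,213))):
    h=c['img'].max(2);x,y=int(p[0]),int(p[1])
    print('\n'.join(' '.join('%3d'%v for v in r) for r in h[y-10:y+11:2,x-12:x+13:2]))
"
```

```text
t 29.25 tcp [0.4906 0.2173 0.1666] yaw -7.6 w 0.0512 F [0.9 0.3 0.3] ff 0.0
  move [ 0.01  0.03 -0.08] [108.5  32.4  96.5]
{'xy': [465.8, 231.6], 'score': 0.59}
{'xy': [272.4, 272.4], 'score': 0.57}
blue ((414.5, 197.0), (10.0, 13.0)) 60 [0.53798107 0.31844121 0.015     ]
{'xy': [335.6, 211.8], 'score': 0.5}
124  54  51  83 106 111 108 101  94  75  48  37  31
 63  58  91 108  96  83  80  85  97 103  82  45  32
 50  93 117  87  50  34  27  37  59  85  99  78  39
 62 118  97  50  31  36  30  32  29  47  95  92  58
 80 135  80  34  35  42  68  42  29  32  81  97  70
 73 112  64  32  31  82 123  72  30  34  80 101  76
 67 108  69  34  30  56  87  49  33  36  82  98  72
 57 100  87  42  36  33  35  30  31  51  95  94  60
 48  80 103  77  43  34  31  34  52  86 100  83  41
 47  55  87 110  91  73  65  77  92 101  90  56  31
 67  45  48  84 104 108 103 104  99  86  56  31  30
164 168 173 177 180 179 181 184 182 173 177 178 173
170 175 176 174 150 132 128 133 145 167 179 171 166
176 178 151 119 109 102 101 103 112 130 163 167 168
174 170 114 101  95  92  87  94  97 110 133 168 168
123 120 102  90  65  58  58  62  76  94 110 149 169
115 126  92  60  55  56  56  54  54  67 103 149 177
119 103  92  56  55  74 107  62  54  58  98 151 176
162  93  99  87  64  68  98  62  60  86 104 126 171
115  92  98 100  98  91  89  88  96 100  97 119 161
 54  92  98  97  98  99  97  96  96  95 102 118  96
 56  88  93  98  97  98  95  95  97  99 116 108  59
```

The black ring sits concentric in the tube, its white centre at (275,271). Now the blue ring.

Call:
{"fn": "apply_moves", "kwargs": {"series": [[0,0,0,36,11,0,0.6],[0,0,0,72,22,20,0.6],[0,0,0,108,32,55,0.6],[0,0,0,108,32,85,0.6],[0,0,0,108,32,97,0.6]]}}

```text
time: 29.77
tcp_pos: [0.5356, 0.321, 0.0645]
orientation: [[0.13, 0.991, -0.004], [0.991, -0.13, -0.003], [-0.003, -0.004, -1.0]]
force: [-0.6, -0.9, -1.0]
gripper_width: 0.0511
finger_force: 0.0
```

Call:
{"fn": "apply_moves", "kwargs": {"series": [[0,0,0,0,0,0,0.6],[0,0,0,0,0,0,0.6],[0,0,0,0,0,0,0.6],[0,0,0,0,0,0,0.6]]}}

```text
time: 30.1
tcp_pos: [0.5381, 0.3207, 0.0724]
orientation: [[0.132, 0.991, 0.004], [0.991, -0.132, 0.002], [0.002, 0.004, -1.0]]
force: [-0.1, -0.2, -0.0]
gripper_width: 0.0512
finger_force: 0.0
```

```bash
python3 -c "
from h import *
S=eyes.read_camera('scene')
g,a,m=blob(S,(105,150,60),(125,255,255),(415,197),12)
if a: e=cv2.minAreaRect(cv2.findNonZero(m));print('blue',e[:2],a,at(S,e[0],.015))
plan(.5368,.3203,.0315,-7.5)
"
```

```text
blue ((414.9000549316406, 196.70001220703125), (12.969193458557129, 10.28591251373291)) 66 [0.53813975 0.31993755 0.015     ]
t 30.15 tcp [0.5381 0.3208 0.0722] yaw -7.6 w 0.0512 F [0.3 0.3 0.3] ff 0.0
  move [ 0.2  -0.13 -0.1 ] [-0.8 -1.3 40.7]
```

Call:
{"fn": "apply_moves", "kwargs": {"series": [[0,0,0,0,-1,12,0.6],[0,0,0,0,-1,24,0.6],[0,0,0,0,-1,34,0.6],[0,0,0,0,-1,38,0.6],[0,0,0,0,-1,38,0.6]]}}

```text
time: 30.57
tcp_pos: [0.5353, 0.3205, 0.0301]
orientation: [[0.132, 0.991, -0.002], [0.991, -0.132, -0.001], [-0.002, -0.001, -1.0]]
force: [0.1, -0.2, -0.2]
gripper_width: 0.0513
finger_force: 0.0
```

Call:
{"fn": "apply_moves", "kwargs": {"series": [[0,0,0,0,0,0,0.6],[0,0,0,0,0,0,0.6],[0,0,0,0,0,0,0.6],[0,0,0,0,0,0,0.6]]}}

```text
time: 30.9
tcp_pos: [0.5364, 0.3213, 0.0321]
orientation: [[0.131, 0.991, 0.001], [0.991, -0.131, 0.0], [0.001, 0.001, -1.0]]
force: [0.2, 0.1, -0.1]
gripper_width: 0.0514
finger_force: 0.0
```

Call:
{"fn": "apply_moves", "kwargs": {"series": [[0,0,0,0,0,0.5,0.33],[0,0,0,0,0,0.5,0.33],[0,0,0,0,0,0.5,0.33],[0,0,0,0,0,0.5,0.33],[0,0,0,0,0,0.5,0.33]]}}

```text
time: 31.32
tcp_pos: [0.5365, 0.3214, 0.0317]
orientation: [[0.131, 0.991, 0.002], [0.991, -0.131, 0.001], [0.001, 0.001, -1.0]]
force: [-0.3, -0.3, 5.4]
gripper_width: 0.0327
finger_force: 59.4
```

Call:
{"fn": "apply_moves", "kwargs": {"series": [[0,0,0,0,0,-3,0.33],[0,0,0,0,0,-8,0.33],[0,0,0,0,0,-20,0.33],[0,0,0,0,0,-40,0.33],[0,0,0,0,0,-60,0.33]]}}

```text
time: 31.73
tcp_pos: [0.5355, 0.3208, 0.0917]
orientation: [[0.131, 0.991, -0.001], [0.991, -0.131, -0.001], [-0.001, -0.001, -1.0]]
force: [0.7, 0.0, -0.2]
gripper_width: 0.0325
finger_force: 59.6
```

Call:
{"fn": "apply_moves", "kwargs": {"series": [[0,0,0,0,0,-20,0.33],[0,0,0,0,0,-45,0.33],[0,0,0,0,0,-45,0.33],[0,0,0,0,0,-45,0.33],[0,0,0,0,0,-45,0.33]]}}

```text
time: 32.15
tcp_pos: [0.5359, 0.3211, 0.1361]
orientation: [[0.131, 0.991, 0.001], [0.991, -0.131, -0.0], [0.0, 0.001, -1.0]]
force: [-0.2, 0.2, -0.3]
gripper_width: 0.0325
finger_force: 59.6
```

```bash
python3 -c "
from h import *
plan(.4462,.110,.135,0)
S=eyes.read_camera('scene')
s=robot.get_state(); p=s['tcp_pos']; q=proj(S,p-[0,0,.02]);print(q)
g,a,m=blob(S,(105,150,60),(125,255,255),q,14)
if a: e=cv2.minAreaRect(cv2.findNonZero(m));print('blue',e[:2],a,at(S,e[0],p[2]-.018))
"
```

```text
t 32.15 tcp [0.5359 0.3211 0.1361] yaw -7.5 w 0.0325 F [-0.2  0.2 -0.3] ff 59.6
  move [ 0.03  0.   -7.55] [-221.   -61.2    1.1]
[421.5899807  167.25381545]
blue ((420.2941589355469, 166.8235321044922), (9.701424598693848, 10.186494827270508)) 46 [0.53339816 0.31806066 0.1173366 ]
```

Call:
{"fn": "apply_moves", "kwargs": {"series": [[0,0,-2,-37,-10,0,0.33],[0,0,-4,-74,-20,0,0.33],[0,0,-6,-111,-30,0,0.33],[0,0,-7.5,-148,-41,0,0.33],[0,0,-7.5,-185,-51,0,0.33]]}}

```text
time: 32.62
tcp_pos: [0.4592, 0.1428, 0.1345]
orientation: [[-0.001, 1.0, -0.002], [1.0, 0.001, -0.001], [-0.001, -0.002, -1.0]]
force: [0.5, -0.8, 0.5]
gripper_width: 0.0325
finger_force: 59.6
```

Call:
{"fn": "apply_moves", "kwargs": {"series": [[0,0,0,-20,-3,0,0.33],[0,0,0,-34,-5,0,0.33],[0,0,0,-34,-5,0,0.33],[0,0,0,-34,-5,0,0.33],[0,0,0,-34,-5,0,0.33]]}}

```text
time: 33.03
tcp_pos: [0.4561, 0.1108, 0.1355]
orientation: [[0.001, 1.0, -0.0], [1.0, -0.001, 0.0], [0.0, -0.0, -1.0]]
force: [0.5, -0.1, -0.3]
gripper_width: 0.0323
finger_force: 59.6
```

```bash
python3 -c "
from h import *
S=eyes.read_camera('scene');plan(.4463,.1107,.0922,0)
s=robot.get_state(); p=s['tcp_pos']; q=proj(S,p-[0,0,.02]);print(q)
g,a,m=blob(S,(105,150,60),(125,255,255),q,12)
if a: e=cv2.minAreaRect(cv2.findNonZero(m));print('blue',e[:2],a,at(S,e[0],p[2]-.018))
S=eyes.read_camera('scene');plan(.4463,.1107,.0922,0)
"
```

```text
t 33.08 tcp [0.4561 0.111  0.1355] yaw -0.0 w 0.0326 F [ 0.3  0.2 -1. ] ff 59.6
  move [-0.02  0.   -0.01] [-0.3 -9.8 43.3]
[337.13930581 199.98648739]
blue ((334.2018127441406, 199.16055297851562), (8.71622085571289, 11.302350997924805)) 34 [0.45087442 0.10711841 0.11750716]
t 33.13 tcp [0.4562 0.1112 0.1356] yaw 0.0 w 0.0327 F [-0.8 -0.8 -0.5] ff 59.6
  move [-0.01  0.01  0.01] [-0.5 -9.9 43.4]
```

Call:
{"fn": "apply_moves", "kwargs": {"series": [[0,0,0,-0.4,-5,5,0.33],[0,0,0,-0.4,-9.8,15,0.33],[0,0,0,-0.4,-9.8,25,0.33],[0,0,0,-0.4,-9.8,33,0.33],[0,0,0,-0.4,-9.8,36,0.33]]}}

```text
time: 33.55
tcp_pos: [0.4455, 0.1102, 0.0983]
orientation: [[0.0, 1.0, -0.002], [1.0, -0.0, -0.001], [-0.001, -0.002, -1.0]]
force: [0.1, 0.0, -1.0]
gripper_width: 0.0325
finger_force: 59.6
```

Call:
{"fn": "apply_moves", "kwargs": {"series": [[0,0,0,0,0,0,0.33],[0,0,0,0,0,0,0.33],[0,0,0,0,0,2,0.33],[0,0,0,0,0,4,0.33],[0,0,0,0,0,5,0.33]]}}

```text
time: 33.97
tcp_pos: [0.4466, 0.11, 0.0951]
orientation: [[0.001, 1.0, 0.001], [1.0, -0.001, -0.0], [-0.0, 0.001, -1.0]]
force: [0.7, 0.5, -0.2]
gripper_width: 0.0325
finger_force: 59.6
```

Call:
{"fn": "apply_moves", "kwargs": {"series": [[0,0,0,0,0,1,0.33],[0,0,0,0,0,2,0.33],[0,0,0,0,0,2,0.33]]}}

```text
time: 34.22
tcp_pos: [0.4463, 0.11, 0.0929]
orientation: [[0.001, 1.0, 0.0], [1.0, -0.001, -0.0], [-0.0, 0.0, -1.0]]
force: [0.1, 0.3, 0.5]
gripper_width: 0.0325
finger_force: 59.6
```

Call:
{"fn": "apply_moves", "kwargs": {"series": [[0,0,0,0.5,0,1,0.33],[0,0,0,0.5,0,1,0.33],[0,0,0,0.5,0,1,0.45],[0,0,0,0.5,0,1,0.55],[0,0,0,0.5,0,1,0.55]]}}

```text
time: 34.63
tcp_pos: [0.4464, 0.1106, 0.0921]
orientation: [[0.001, 1.0, 0.001], [1.0, -0.001, -0.0], [-0.0, 0.001, -1.0]]
force: [0.3, -0.8, -0.5]
gripper_width: 0.0471
finger_force: 0.0
```

Call:
{"fn": "apply_moves", "kwargs": {"series": [[0,0,0,0,0,0,0.55],[0,0,0,0,0,0,0.55],[0,0,0,0,0,-5,0.55],[0,0,0,0,0,-25,0.6],[0,0,0,0,0,-55,0.6]]}}

```text
time: 35.05
tcp_pos: [0.4446, 0.1101, 0.1456]
orientation: [[0.001, 1.0, -0.004], [1.0, -0.001, -0.001], [-0.001, -0.004, -1.0]]
force: [1.0, -0.5, 0.8]
gripper_width: 0.0515
finger_force: 0.0
```

Call:
{"fn": "apply_moves", "kwargs": {"series": [[0,0,0,40,0,-20,0.6],[0,0,0,80,0,-20,0.6],[0,0,0,120,0,-20,0.6],[0,0,0,120,0,-20,0.6],[0,0,0,120,0,-20,0.6]]}}

```text
time: 35.47
tcp_pos: [0.4462, 0.2324, 0.1672]
orientation: [[-0.003, 1.0, 0.001], [1.0, 0.003, -0.0], [-0.0, 0.001, -1.0]]
force: [0.4, 0.4, -0.6]
gripper_width: 0.051
finger_force: 0.0
```

```bash
python3 -c "
from h import *
T=eyes.read_camera('top');S=eyes.read_camera('scene')
plan(.5,.2,.17,0)
for c,p in((T,(275,271)),(S,(333.5,213))):
    g,a,m=blob(c,(105,150,60),(125,255,255),p,9)
    if a: e=cv2.minAreaRect(cv2.findNonZero(m));print('blue',e[:2],a,at(c,e[0],.066))
    for r in eyes.search_frame(c,'blue_ring_center')[:2]: print(r)
    h=cv2.cvtColor(c['img'],cv2.COLOR_BGR2HSV)[...,1];x,y=int(p[0]),int(p[1])
    print('\n'.join(' '.join('%3d'%v for v in r) for r in h[y-10:y+11:2,x-12:x+13:2]))
g,a,m=blob(S,(22,150,80),(32,255,255),(265,290),30);print('cap',g,a,at(S,g,.018))
for q,z in dict(petri=.014,adaptor=.01,magnifier=.008,eraser=.032,tall_jar=.115,jar_a=.06).items(): print(q,[np.round(r['xy']) for r in eyes.search_frame(S,q)[:2]])
"
```

```text
t 35.57 tcp [0.4461 0.2302 0.1669] yaw -0.0 w 0.0513 F [ 0.   0.5 -0.2] ff 0.0
  move [-0.    0.05 -0.02] [-30.2  53.9  -3. ]
blue ((274.0, 271.0), (14.0, 14.0)) 77 [0.44668745 0.1112558  0.066     ]
{'xy': [276.5, 270.6], 'score': 0.51}
{'xy': [386.6, 268.6], 'score': 0.38}
111  36  15  50  44  40  39  46  51  76  48  17  18
 48   5  15  36  67 113 115  60  22  27  84  78   8
  5  17  41 136 178 161 165 171 124  30  28 115  57
 30  23 112 191 124  53  48  77 169 144  28  66 113
 13  31 155 150  55  33  31  38 112 185  47  35 146
 22  28 154 114  42  31  26  35  82 181  44  28 133
 32  35 142 138  50  35  33  38  98 187  51  43 131
 36  41  89 179 114  61  60  86 169 148  28  67 130
  6  58  42 112 175 170 167 187 154  50  38 124  65
 10  51  79  40  62 105 111  84  39  35  98 114  22
 49  31  68  97  70  43  38  39  64 122 111  32  28
blue ((339.0000305175781, 212.00003051757812), (1.4142134189605713, 1.4142134189605713)) 4 [0.45630744 0.12041367 0.066     ]
{'xy': [334.2, 212.5], 'score': 0.69}
{'xy': [334.9, 224.8], 'score': 0.59}
113 114 116 116 115 112 112 113 117 116 116 115 114
115 116 113  99  59  37  28  39  67 100 117 114 115
114 114  78  11  19  54  61  56  27  19  77 114 115
114 106  24  63 124 116 103 112 122  61  15  88 116
 44  39   8 121  94  60  54  57  92 160  62  65 118
  9  12  30 130  62  23  20  25  60 156  80  79 116
 61   5  23 125  84  23  16  22  71 128  32  86 115
105   8  10  30  93 141 101 111 105  48   5  58 113
 85  25  13  10  17  54  63  52  13  10   8  15 112
 23  45  13  16  13  15  15  16  16  13   5  56  97
 32  71   8  13  11  13  11  13  13  16  17  60  65
cap [264.74520548 296.67123288] 365 [ 0.46750204 -0.13322048  0.018     ]
petri [array([378., 234.])]
adaptor [array([285., 324.])]
magnifier [array([372., 151.]), array([281., 323.])]
eraser [array([118., 339.])]
tall_jar [array([305., 245.])]
jar_a [array([241., 370.]), array([199., 399.])]
```

The blue ring sits flat and concentric on top, and nothing else has moved. Handing in.

```bash
python3 -c "
from h import *
print(job.job_done())"
```

```text
the job is handed in; nothing more can be done
None
```

The job is handed in: the cap stands knob up on the green mat and the brass, black and blue rings lie flat in the tube in that order, by the last camera readings (no verdict was shown). I lost the brass ring once to a grip set too high, pushing it against the end wall of its box, and dragged it back before gripping it again.

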